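# Put the spindle away and shut the sticking shutter

### The arm

A 6-joint arm with a two-finger parallel gripper is mounted at the origin on the work surface. World frame = base frame: x ahead of the robot, y to its left, z up, the work surface at z = 0. Lengths are in mm, angles in rad, forces in N, time in s.
With the tool pointing down it reaches from about 350 to 875 mm from the base axis. Payload 4.2 kg.
Tool frame: the origin (TCP) lies midway between the tips of the shut fingers; the grasp point (between the pads) lies arm.grip_depth behind it (arm.grip_depth is the distance from the TCP to the grasp point, in mm); z points along the fingers, y is the direction in which the jaws open and shut (so a half turn about z gives the same grasp; the last joint's range is limited). The gripper opens to 85 mm and grips with 20 to 120 N. Pads are 22 mm wide; open, the fingers measure 114 mm over their backs; the gripper's body (76 mm by 85 mm) begins 54 mm behind the grasp point. The pads swing forward as they close: fully open they stand 13 mm farther back than shut.
Start: joints at [-1.006, 0.385, 0.008, 0, -1.194, -0.259], TCP at [188.176, -595.977, 231.312] pointing down, gripper open.
Joint ranges: [-3.14, 3.14], [-1.21, 2.06], [-1.07, 1.41], [-3.16, 2.05], [-2.99, -0.16], [-3.1, 3.1]. Speed limits (rad/s): [2.79, 2.79, 3.14, 3.14, 3.14, 3.14].

### API

Orientations are given as a unit quaternion [x, y, z, w].
In Python, from bench import arm gives the robot as it stands.
- The arm moves only by the tool play_rows, never from a script. Its argument "motion" is one flat list of numbers, 7 for each row, row after row: the opening in per cent of the stroke, from 0 (shut) to 100 (fully open), then the shift along the world's x, y, z in cm, then the turn, a rotation vector about the world's x, y, z in degrees. A call has 1 to 5 rows; each row is the pose to reach, as a shift and turn from the pose commanded when the call began; what a row does not reach only later rows make up. A row lasts 1/8 s, in which the tool goes at most 62.5 mm and 10.7 degrees, less where a joint would pass 70% of its speed; a pose out of reach is approached as far as the arm can. A call with a gripper value outside its range is refused whole. The fingers move at their own pace and stop on an object; the grip force is fixed at half the most. Time passes only in rows, so rows that repeat a pose let the fingers close. It gives the time, the measured TCP pose, the force and the opening at its end, in the units of the state.
- arm.read_state(): the state, without advancing time (a new reading comes with each control period).
- arm.get_image(name): name is "scene" or "top" or "wrist"; returns (picture, depth): 384x512x3 uint8, red, green, blue; 384x512 float32, mm along the optical axis (not along the pixel's ray), 0 where there is no reading.
- arm.camera_info(name): a dict with "fovy" (degrees; the focal length in pixels is half the picture's height over the tangent of half this angle, whatever the lens; pixels are square), "cx", "cy" (the principal point, pixels), "R" (3x3) and "t" (3): a world point X has camera coordinates R X + t. Camera axes: x right, y down, z forward; pixel columns grow to the right and rows downward; lengths in mm; the calibration is good to about 2 mm. A picture is of the moment at which its call begins: read the wrist's pose just before it. camera_info takes no time and is no camera call; for the wrist camera it gives the pose at the moment of the call.
- arm.job_done(): hands the job in, once; it reports no verdict.
Trained networks look in the newest picture that a camera, given by its name, has taken for a name from the list of things; names that differ only in an ending like _2 or _b are one class to them, and where a whole thing is asked for, a point or a joint stands for the part that bears it (a point fixed in the world has none). Each returns a list of dicts, best first, with "confidence" (0 to 1); they miss things now and then, are a little off and sometimes report something else, mostly with a low value. They report only what shows in the picture. A call takes as long as a camera call.
- arm.outline_of(thing, camera): "mask" (384x512 bool, what is visible of it) and "extent" ([left, top, width, height] in pixels, round what is visible of it).
- arm.place_of(thing, camera): "uv" ([column, row] in pixels: a listed point, or the origin of a listed thing).
The state is a dict: "clock": time; "joints": joint angles; "joint_vel": joint speeds; "joint_efforts": joint torques, N m; "position": TCP position; "ee_rot": TCP orientation; "contact_force": force on the tool from outside, world axes, zero at the start; "wrist_torque": the same for the moment, N m; "gripper_width": finger opening in mm.
Only numpy, scipy, OpenCV 4.12 (cv2) and the standard library are available. Lean on these libraries where they do the work, as an engineer would, in place of code of your own. Each camera call takes 0.05 s, during which the arm holds its last target.

### The job

Take the steel spindle out of the slanted rest, stand it upright on the dark steel plate and let go for a second to see that it stands without wobbling; then take it again and stand it upright in the middle of the round rubber pad in the chest, and let go. Last, slide the chest's shutter away from you until both its ends are fully home: it sticks and jams when one end runs ahead, so push the two ends in turn, a little at a time, and do not force it. Do not topple the spindle or disturb the other things on the bench.

Things in the scene. Friction and masses are not known exactly. Their poses are not given: they have to be found in the camera images.
- spindle: Loose turned steel spindle, 140 mm long, 0.4 to 0.65 kg: foot 40 mm in diameter and 10 mm thick, then 32 mm in diameter up to 56 mm, then a plain shank 24 mm in diameter from 60 mm to the top. Origin: centre of the foot's flat underside; z runs from foot to top. At the start it leans in the slanted rest, its top 0.70 rad (40 degrees) from vertical towards the rest's +x, foot near the robot.
- spindle_top (a point): Centre of the spindle's flat top end. Leaning in the rest, the shank is free all round over the last 65 mm below this point, so it can be gripped there from straight above (45 mm below this point, say), the fingers closing along the rest's y; tilting the tool by 0.70 rad, fingertips swung away from the robot, then brings it upright. It tips over easily.
- rest: Fixed wooden rest 135 x 95 mm and about 100 mm high, with a slanted cradle, open towards the robot's upper side: lift the spindle out square to its axis (up and towards the robot), then well clear of the cradle before turning it. Origin: centre of its underside on the bench; x points away from the robot (plus its yaw), z up.
- plate_top (a point): Centre of the top face of the fixed dark steel plate, 120 x 120 mm, 22 mm thick, on the bench. The spindle is to stand on it within 40 mm of this point.
- chest: Fixed low wooden chest, 270 (x) x 250 (y) x 63 mm high. Origin: on the bench, about its middle; x away from the robot (the way the shutter closes), y left, z up. Side rails along x carry the shutter's ends 40 mm up, inner walls at y = +-112 mm, under steel lips that reach in to y = +-101 mm (top 62 mm up) and keep it from being lifted out. Steel stops at the rails' far ends at x = 90 mm.
- bay (a point): Centre of the top of the round rubber pad, 60 mm in diameter, 18 mm above the bench, at chest x = 70 mm, y = 0: where the spindle is to stand.
- shutter: Loose flat aluminium shutter in the chest's rails, 90 (x) x 220 (y) x 14 mm, 0.64 to 0.9 kg. Origin: middle of its near edge, underside; x away from the robot. A notch 70 mm wide, 52 mm deep in the far edge passes round the standing spindle. Home: origin at chest x = 0; at the start 45 to 60 mm short. Dry friction of a few N. Black end shoes, 56 mm long, have 2 mm side play at each end.
- push_left (a point): Point on the shutter's near edge, 80 mm left (+y) of its middle, at mid thickness (47 mm up): where to push its left end, from above through an open slot, chest y = 58 to 101 mm, between lip and cover board. The fixed cover board (y = -58 to 58, x = -145 to 10, top 63 mm up) hides the edge's middle all the way. Below the slot is free space down to 15 mm.
- push_right (a point): The same 80 mm right (-y) of the middle, in the slot y = -101 to -58 mm. Pushed at one end, that end runs ahead by turning about the other; at about 0.1 rad (16 mm between the push points) the shutter wedges and jams in its rails. Pushing the other end frees it. Under 40 N is always enough; over 60 N is forcing it.
- lead_left (a point): Point on the shutter's far edge, 100 mm left of its middle; home when it is at chest x = 90 mm (against the left stop).
- lead_right (a point): The same, 100 mm right of the middle.
- jar: Bystander: glass jar with a yellow lid, 72 mm in diameter, 95 mm high. Origin: centre of its underside.
- can: Bystander: tin can, 68 mm in diameter, 105 mm high. Origin: centre of its underside.
- wrench: Bystander: steel wrench lying on the bench between the robot and the rest and plate.
- hammer: Bystander: hammer lying on the bench to the right of the chest.
- offcut: Bystander: wooden offcut 140 x 45 x 30 mm lying to the right of the chest.

How it is judged:
By the outcome, as a careful person would: the job done as asked, in the order asked, and still so for the second after the job is handed in, with the robot touching nothing.
It also fails if it takes over 72 s, if anything falls off the work surface, if the arm or the gripper's body presses on something with over 40 N, if the wrist force passes 120 N, or if a joint passes its speed limit or range.

## Working session

There is one attempt and no reset: what is moved stays moved. The work goes in short steps, Python scripts to look and compute and a tool call to move; the robot and the scene stay as the last step left them, time stands still between calls to the robot, and variables do not carry over. Pictures are saved under pics/ and viewed, and the job is handed in when it is done.

Besides the shell and the picture viewer there is one more tool, called after ">>>" by a JSON object that holds its "fn" and its "kwargs". play_rows: Moves the arm, as the interface text tells. Its arguments: {"type":"object","properties":{"motion":{"type":"array","items":{"type":"number"}}},"required":["motion"]}

```bash
ls; mkdir -p pics
cat > h.py <<'E'
import numpy as np, cv2
from bench import arm
def K(n):
    c=arm.camera_info(n); f=192/np.tan(np.radians(c["fovy"])/2); return f,c["cx"],c["cy"],np.array(c["R"]),np.array(c["t"])
def ray(n,uv,z=None,depth=None,k=None):
    f,cx,cy,R,t=k or K(n); d=np.array([(uv[0]-cx)/f,(uv[1]-cy)/f,1.0])
    C=-R.T@t; w=R.T@d
    if depth is not None: return C+w*depth
    return C+w*(z-C[2])/w[2]
def proj(n,X,k=None):
    f,cx,cy,R,t=k or K(n); c=R@np.array(X,float)+t; return np.array([f*c[0]/c[2]+cx,f*c[1]/c[2]+cy])
def cloud(n,depth,k=None):
    f,cx,cy,R,t=k or K(n); v,u=np.mgrid[0:384,0:512]
    P=np.stack([(u-cx)/f*depth,(v-cy)/f*depth,depth],-1)
    return (P-t)@R
def save(name,im,s=1.5):
    cv2.imwrite(f"pics/{name}.png",cv2.resize(im[:,:,::-1],None,fx=s,fy=s))
E
python3 - <<'E'
from h import *
s=arm.read_state(); print(s, arm.grip_depth)
for n in ["scene","top","wrist"]:
    k=K(n); im,d=arm.get_image(n); save(n+"0",im); np.savez(f"{n}0.npz",im=im,d=d); print(n,k[:3],(-k[3].T@k[4]).round(),k[3].round(2).tolist())
for n in ["top"]:
    for th in ["spindle","spindle_top","rest","plate_top","chest","bay","shutter","push_left","push_right","lead_left","lead_right","jar","can","wrench"]:
        r=arm.place_of(th,n)
        print(n,th,[(np.round(x["uv"],1).tolist(),round(x["confidence"],2)) for x in r[:2]])
E
```

```text
pics
{'clock': 0.0, 'joints': array([-1.00638340e+00,  3.85539573e-01,  6.62010624e-03, -5.10158906e-04,
       -1.19397391e+00, -2.58580432e-01]), 'joint_vel': array([ 0.00099294, -0.00018679,  0.00012054,  0.0001137 ,  0.00025692,
       -0.00241367]), 'joint_efforts': array([-1.50440783e-04, -3.92291987e+01,  1.88409394e+01,  4.18609634e+00,
       -4.53576562e-03, -1.00616253e-05]), 'position': array([ 188.01411746, -595.43946442,  230.22792752]), 'ee_rot': array([-1.52227894e-01,  9.88344835e-01,  1.05582702e-03, -2.02097584e-04]), 'contact_force': array([-1.03031307, -0.35635287, -0.90822477]), 'wrist_torque': array([ 0.00200909, -0.00575491,  0.02631921]), 'gripper_width': 85.60616097238406} 18.700000000000003
scene (np.float64(448.4961977928375), 251.53078767219392, 190.91975004228962) [1450.  -48.  983.] [[0.0, 1.0, -0.02], [0.71, -0.01, -0.71], [-0.71, -0.01, -0.71]]
top (np.float64(477.36624392342526), 253.84031180696127, 188.06966273359035) [ 378.  -40. 1452.] [[-0.03, -1.0, 0.01], [-0.99, 0.03, -0.14], [0.13, -0.02, -0.99]]
wrist (np.float64(283.209197749508), 252.49100190939828, 191.80952581052935) [ 117. -617.  372.] [[-0.3, 0.95, 0.0], [0.91, 0.29, 0.29], [0.28, 0.09, -0.96]]
top spindle [([114.0, 209.9], 0.69), ([301.6, 191.1], 0.21)]
top spindle_top [([104.0, 178.8], 0.84)]
top rest [([118.5, 203.6], 0.93), ([383.1, 237.7], 0.29)]
top plate_top [([179.0, 189.6], 0.9)]
top chest [([272.1, 185.9], 0.55)]
top bay [([274.1, 159.3], 0.86)]
top shutter []
top push_left [([244.0, 197.1], 0.89), ([269.7, 185.5], 0.67)]
top push_right [([300.7, 192.9], 0.79)]
top lead_left [([234.8, 172.0], 0.76), ([270.5, 182.8], 0.47)]
top lead_right [([302.4, 167.6], 0.93)]
top jar [([161.4, 147.4], 0.85)]
top can [([113.9, 146.2], 0.75), ([121.0, 200.2], 0.72)]
top wrench [([163.4, 255.9], 0.89)]
```

View pics/scene0.png

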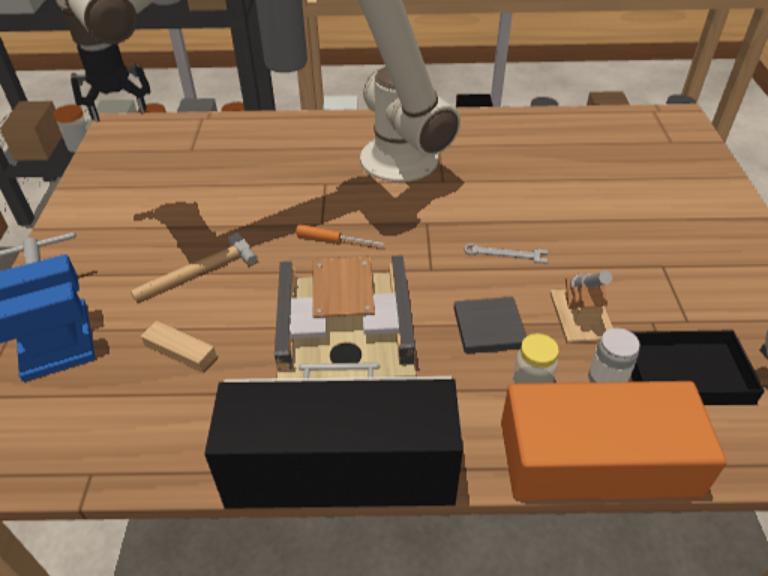

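View pics/top0.png

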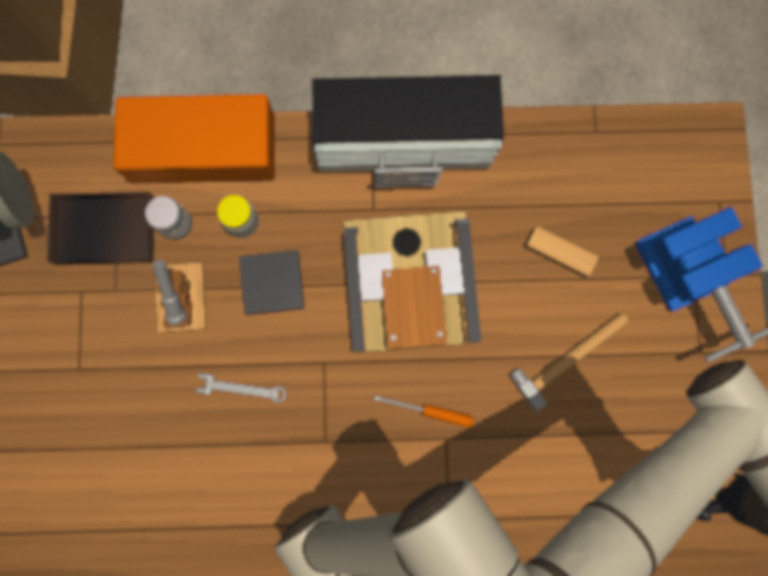

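Run:
```python
from h import *
for n,th,z in [("top",t,z) for t,z in []]: pass
k=K("top")
Z={"spindle_top":None,"rest":0,"plate_top":22,"bay":18,"push_left":47,"push_right":47,"lead_left":47,"lead_right":47,"jar":0,"can":0,"chest":0}
uv={"spindle_top":(104,178.8),"rest":(118.5,203.6),"plate_top":(179,189.6),"bay":(274.1,159.3),"push_left":(244,197.1),"push_right":(300.7,192.9),"lead_left":(234.8,172),"lead_right":(302.4,167.6),"jar":(161.4,147.4),"can":(113.9,146.2),"chest":(272.1,185.9)}
d=np.load("top0.npz")["d"]
P=cloud("top",d,k)
for t in uv:
    u,v=np.round(uv[t]).astype(int)
    print(t, None if Z[t] is None else ray("top",uv[t],Z[t]).round(1), P[v,u].round(1))
ks=K("scene")
for th in ["spindle","spindle_top","rest","plate_top","chest","bay","push_left","push_right","lead_left","lead_right","jar","can"]:
    r=arm.place_of(th,"scene")
    print(th,[(np.round(x["uv"],1).tolist(),round(x["confidence"],2), ray("scene",x["uv"],Z.get(th) or (122 if 'top' in th else 0)).round(1)) for x in r[:2]])
```

```text
spindle_top None [589.6 346.7 159.3]
rest [538.7 349.3   0. ] [528.4 328.5  82.9]
plate_top [574. 162.  22.] [572.2 161.4  26.3]
bay [ 660.6 -128.2   18. ] [ 661.5 -128.    17.9]
push_left [543.2 -33.5  47. ] [543.  -33.5  50.9]
push_right [ 551.4 -202.1   47. ] [ 550.  -202.    55.6]
lead_left [619.3  -7.9  47. ] [616.   -8.9  66.1]
lead_right [ 627.5 -210.3   47. ] [ 625.5 -208.5   51.8]
jar [710.3 218.7   0. ] [689.5 202.7  96.5]
can [717.7 365.3   0. ] [693.9 336.  104.2]
chest [ 581.1 -120.4    0. ] [ 572.2 -116.7   62. ]
spindle [([387.1, 185.4], 0.77, array([450.3, 364.1,   0. ]))]
spindle_top [([401.2, 185.1], 0.72, array([574.1, 351.4, 122. ])), ([122.5, 232.4], 0.55, array([ 728.8, -380.7,  122. ]))]
rest [([123.5, 235.1], 0.73, array([ 636.5, -423. ,    0. ])), ([386.1, 210.9], 0.62, array([557.6, 337.8,   0. ]))]
plate_top [([327.5, 210.7], 0.64, array([573.6, 160.8,  22. ])), ([387.3, 216.2], 0.17, array([598. , 328.1,  22. ]))]
chest [([228.5, 220.3], 0.91, array([ 586.1, -126.5,   -0. ])), ([201.3, 201.7], 0.27, array([ 509.6, -211.5,    0. ]))]
bay [([228.1, 235.4], 0.96, array([ 657.5, -124.4,   18. ])), ([354.3, 255.3], 0.29, array([731.1, 212.6,  18. ]))]
push_left [([201.2, 202.1], 0.67, array([ 556.2, -203.8,   47. ]))]
push_right [([199.6, 201.1], 0.62, array([ 552.1, -208.8,   47. ]))]
lead_left [([264.7, 220.7], 0.96, array([630.7, -22.4,  47. ]))]
lead_right [([193.6, 222.4], 0.94, array([ 633.4, -219.1,   47. ]))]
jar [([122.1, 232.4], 0.2, array([ 626.5, -429. ,    0. ]))]
can [([404.6, 254.6], 0.85, array([717.5, 353. ,   0. ]))]
```

The scene view shows the rest with the spindle (about col 585, row 285), the plate (490, 325), the chest (345, 320), and the jar and can behind the rest and plate. In the top view the spindle's shank runs from (175, 315) to (158, 265), and the pad is at (406, 242). Next I'll fit the spindle, plate and chest from the depth.

Run:
```python
from h import *
z=np.load("top0.npz"); d=z["d"];im=z["im"]; k=K("top"); P=cloud("top",d,k)
def crop(name,x0,x1,y0,y1,s=8):
    c=im[y0:y1,x0:x1]; cv2.imwrite(f"pics/{name}.png",cv2.resize(c[:,:,::-1],None,fx=s,fy=s,interpolation=cv2.INTER_CUBIC))
crop("c_rest",90,190,160,230,7); crop("c_chest",220,330,135,240,5)
for th in ["spindle","rest","plate_top","shutter","chest"]:
    r=arm.outline_of(th,"top")
    for x in r[:2]: 
        m=x["mask"]; print(th,x["extent"],round(x["confidence"],2),m.sum(), np.median(P[m],0).round(1))
        if th=="spindle" and x is r[0]:
            Q=P[m]; Q=Q[Q[:,2]>30]; c=Q.mean(0); u,s,vt=np.linalg.svd(Q-c); print(c.round(1),vt[0].round(3),s.round(1))
        if x is r[0] and th in("plate_top","rest"):
            print(cv2.minAreaRect(P[m][:,:2].astype(np.float32)))
        if th=="plate_top": np.save("platemask.npy",m)
```

```text
spindle [99.4, 170.8, 24.5, 49.5] 0.89 462 [544.3 340.1  99.6]
[546.1 338.  113.7] [-0.05  -0.25   0.967] [2506.7  739.3  179.2]
rest [104.8, 176.5, 34.7, 47.6] 0.93 892 [548.4 321.6  14.4]
((506.93951416015625, 163.76904296875), (457.6278381347656, 149.89230346679688), 75.87427520751953)
rest [97.3, 130.0, 32.7, 29.3] 0.28 634 [698.7 345.  101.9]
plate_top [159.7, 169.6, 44.3, 38.6] 0.89 1560 [577.6 156.4  21.9]
((492.34393310546875, 109.45748901367188), (344.6620788574219, 149.2604522705078), 29.23682403564453)
shutter [238.1, 166.5, 69.3, 36.4] 0.7 1036 [591.1 -82.6  54. ]
chest [227.9, 144.9, 90.0, 91.0] 0.81 6321 [ 551.4 -121.4   58.1]
```

View pics/c_rest.png

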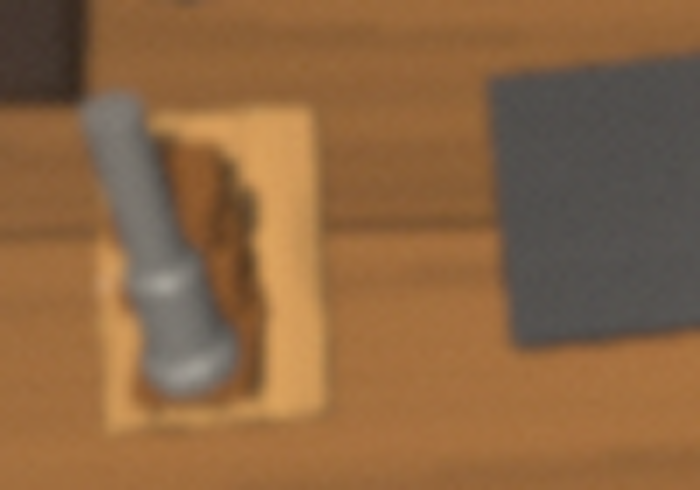

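View pics/c_chest.png

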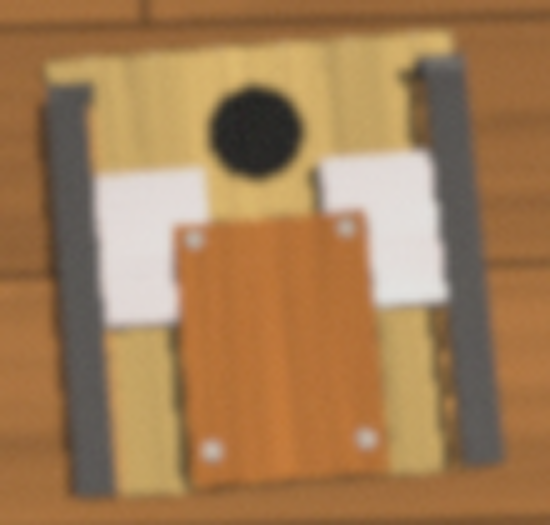

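>>> {"fn": "play_rows", "kwargs": {"motion": [100,19,23,7,0,0,-8,100,19,23,7,0,0,-8,100,19,23,7,0,0,-8,100,19,23,7,0,0,-8,100,19,23,7,0,0,-8]}}

```text
clock: 2.33
position: [379.3, -364.3, 302.2]
ee_rot: [-0.083, 0.997, -0.0, 0.0]
contact_force: [0.7, -0.9, -0.6]
gripper_width: 85.7
```

>>> {"fn": "play_rows", "kwargs": {"motion": [100,7,30,0,0,0,-9.5,100,7,30,0,0,0,-9.5,100,7,30,0,0,0,-9.5,100,7,30,0,0,0,-9.5,100,7,30,0,0,0,-9.5]}}

```text
clock: 2.95
position: [448.3, -64.0, 301.8]
ee_rot: [-0.0, 1.0, 0.0, 0.001]
contact_force: [0.7, -1.2, 0.3]
gripper_width: 85.4
```

>>> {"fn": "play_rows", "kwargs": {"motion": [100,2,30,0,0,0,0,100,2,30,0,0,0,0,100,2,30,0,0,0,0,100,2,30,0,0,0,0,100,2,30,0,0,0,0]}}

```text
clock: 3.58
position: [467.9, 236.4, 301.5]
ee_rot: [-0.001, 1.0, 0.0, 0.0]
contact_force: [0.6, -0.2, -0.2]
gripper_width: 85.2
```

>>> {"fn": "play_rows", "kwargs": {"motion": [100,-1,10,0,0,0,0,100,-1,10,0,0,0,0,100,-1,10,0,0,0,0]}}

```text
clock: 3.95
position: [457.6, 336.4, 300.5]
ee_rot: [-0.002, 1.0, -0.0, -0.0]
contact_force: [-0.5, 0.5, -0.5]
gripper_width: 85.4
```

Run:
```python
from h import *
k=K("wrist"); im,d=arm.get_image("wrist"); save("w1",im); np.savez("w1.npz",im=im,d=d)
P=cloud("wrist",d,k)
for th in ["spindle","spindle_top","rest"]:
    for x in arm.place_of(th,"wrist")[:2]:
        u,v=np.round(x["uv"]).astype(int); print(th,x["uv"],round(x["confidence"],2),P[v,u].round(1),ray("wrist",x["uv"],0,k=k).round(1))
r=arm.outline_of("spindle","wrist")
for x in r[:1]:
    m=x["mask"]; m=cv2.erode(m.astype(np.uint8),np.ones((3,3)))>0; print(x["extent"],m.sum()); Q=P[m]; Q=Q[Q[:,2]>30]; np.save("Q.npy",Q)
    c=Q.mean(0);u,s,vt=np.linalg.svd(Q-c,full_matrices=False);print(c,vt[0],s)
```

```text
spindle [252.7, 196.9] 0.59 [505.6 337.5  65. ] [526.6 337.1   0. ]
spindle_top [259.5, 293.6] 0.71 [598.7 346.3 153.9] [712.9 350.3   0. ]
rest [255.4, 216.2] 0.56 [526.1 340.3  85.1] [560.6 341.8   0. ]
[240.3, 190.7, 33.7, 104.9] 1892
[548.04095443 342.97472795 107.24372333] [0.59696729 0.03284379 0.801593  ] [1857.34547431  845.58026272  315.1454571 ]
```

View pics/w1.png

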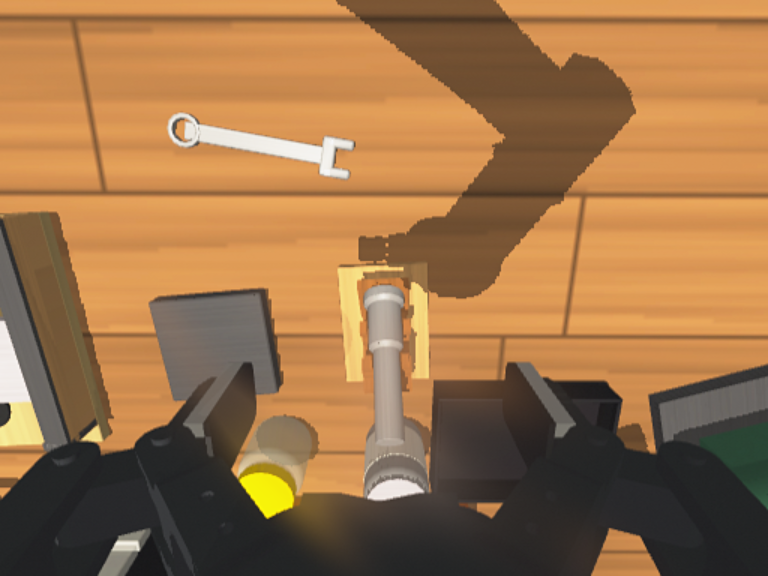

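The wrist view shows the spindle lying along image column about 385, from foot (385, 295) to top (390, 440). The open fingers are clear of it. Next is a surface-of-revolution fit.

```bash
cat > fit.py <<'E'
from h import *
from scipy.optimize import least_squares
def fit(Q,p0):
    def res(p,full=False):
        o=p[:3]; a=np.array([np.sin(p[4])*np.cos(p[3]),np.sin(p[4])*np.sin(p[3]),np.cos(p[4])])
        t=(Q-o)@a; r=np.linalg.norm(Q-o-t[:,None]*a,axis=1)
        # signed distance to union of cylinders
        def sd(t0,t1,R):
            dx=r-R; dz=np.maximum(t0-t,t-t1); return np.where((dx>0)&(dz>0),np.hypot(np.maximum(dx,0),np.maximum(dz,0)),np.maximum(dx,dz))
        s=np.minimum.reduce([sd(0,10,20),sd(10,56,16),sd(50,140,12)])
        return s
    s=least_squares(res,p0,loss="soft_l1",f_scale=1.5); return s.x,np.median(abs(res(s.x)))
E
python3 - <<'E'
from fit import *
Q=np.load("Q.npy")
p,e=fit(Q,[497,336,46,0.05,0.7]); print(p.round(3),e)
a=np.array([np.sin(p[4])*np.cos(p[3]),np.sin(p[4])*np.sin(p[3]),np.cos(p[4])]); print("top",p[:3]+140*a,"grip95",p[:3]+95*a)
w=np.load("w1.npz"); k=K("wrist"); P=cloud("wrist",w["d"],k)
# rest base, top view of flat part z 5..30 near
m=(P[...,2]>6)&(P[...,2]<40)&(P[...,0]>455)&(P[...,0]<640)&(P[...,1]>270)&(P[...,1]<400)
print(m.sum(), np.median(P[m][:,2]), cv2.minAreaRect(P[m][:,:2].astype(np.float32)))
m=(P[...,2]>16)&(P[...,2]<27)&(P[...,0]>490)&(P[...,0]<660)&(P[...,1]>70)&(P[...,1]<250)
print("plate",m.sum(), np.median(P[m],0), cv2.minAreaRect(P[m][:,:2].astype(np.float32)))
E
```

```text
[4.92156e+02 3.40078e+02 6.50170e+01 5.50000e-02 7.67000e-01] 2.4841282165467655
top [589.14645016 345.38199567 165.83709221] grip95 [557.97085448 343.67700607 133.43068476]
2385 12.377814530009156 ((565.6859741210938, 344.6178894042969), (153.1884002685547, 103.81033325195312), 2.9818568229675293)
plate 4306 [568.14897495 152.24156804  22.34574866] ((580.9702758789062, 155.00086975097656), (119.87242126464844, 120.27059936523438), 4.881649971008301)
```

Run:
```python
from fit import *
import fit as F
Q=np.load("Q.npy")
w=np.load("w1.npz"); k=K("wrist"); P=cloud("wrist",w["d"],k)
m=abs(P[...,2])<15; print("bench z",np.median(P[m][:,2]), P[m][:,2].std(), [np.median(P[r:r+60][m[r:r+60]][:,2]).round(2) for r in range(0,300,60)])
# fixed tilt via prior
def go(Q,p0):
    from scipy.optimize import least_squares
    def res(p):
        o=p[:3]; a=np.array([np.sin(.7)*np.cos(p[3]),np.sin(.7)*np.sin(p[3]),np.cos(.7)])
        t=(Q-o)@a; r=np.linalg.norm(Q-o-t[:,None]*a,axis=1)
        def sd(t0,t1,R):
            dx=r-R; dz=np.maximum(t0-t,t-t1); return np.where((dx>0)&(dz>0),np.hypot(np.maximum(dx,0),np.maximum(dz,0)),np.maximum(dx,dz))
        return np.minimum.reduce([sd(0,10,20),sd(10,56,16),sd(50,140,12)])
    s=least_squares(res,p0,loss="soft_l1",f_scale=1); r=res(s.x); a=np.array([np.sin(.7)*np.cos(s.x[3]),np.sin(.7)*np.sin(s.x[3]),np.cos(.7)])
    print(s.x.round(3),np.percentile(r,[5,25,50,75,95]).round(2)); print("top",(s.x[:3]+140*a).round(1),"g95",(s.x[:3]+95*a).round(1)); return r
print(Q.min(0),Q.max(0))
sel=Q[(Q[:,2]>55)]
r=go(sel,[497,336,50,0.05]); go(sel[abs(r)<4],[497,340,55,0.05])
for x in range(490,610,10):
    s=Q[abs(Q[:,0]-x)<2]; 
    if len(s): print(x,len(s),np.percentile(s[:,2],[50,95]).round(1), s[:,1].min().round(1),s[:,1].max().round(1))
# silhouette check
for pt in ([492,340,50],):pass
```

```text
bench z 0.39671912090612704 2.4644701987616933 [np.float64(0.21), np.float64(0.32), np.float64(0.34), np.float64(0.5), np.float64(0.84)]
[382.98780217 323.14604086  54.32385707] [603.62443752 359.09575383 442.36766979]
[4.96788e+02 3.39215e+02 6.12250e+01 6.60000e-02] [-8.25 -2.43 -0.49  2.11  6.11]
top [586.8 345.2 168.3] g95 [557.9 343.3 133.9]
[4.96726e+02 3.39231e+02 6.11790e+01 6.30000e-02] [-3.28 -1.52 -0.36  1.25  3.46]
top [586.7 344.9 168.3] g95 [557.8 343.1 133.8]
500 47 [60.1 63. ] 330.4 353.1
510 78 [63.8 68.4] 323.1 359.0
520 77 [75.3 80.5] 326.0 354.5
530 88 [87.5 92.2] 327.8 355.6
540 68 [95.9 98.3] 329.5 356.7
550 63 [106.  110.7] 333.7 352.3
560 72 [118.1 121.8] 333.8 351.9
570 79 [129.4 133.7] 333.9 354.4
580 95 [141.3 145.2] 334.1 355.2
590 92 [153.8 157.9] 335.4 354.8
600 13 [153.3 154.2] 339.1 353.5
```

```bash
cat > go.py <<'E'
from h import *
from scipy.optimize import least_squares
def go(Q,p0,tilt=.7):
    def ax(p): 
        return np.array([np.sin(tilt)*np.cos(p[3]),np.sin(tilt)*np.sin(p[3]),np.cos(tilt)])
    def res(p):
        o=p[:3]; a=ax(p)
        t=(Q-o)@a; r=np.linalg.norm(Q-o-t[:,None]*a,axis=1)
        def sd(t0,t1,R):
            dx=r-R; dz=np.maximum(t0-t,t-t1); return np.where((dx>0)&(dz>0),np.hypot(np.maximum(dx,0),np.maximum(dz,0)),np.maximum(dx,dz))
        return np.minimum.reduce([sd(0,10,20),sd(10,56,16),sd(50,140,12)])
    s=least_squares(res,p0,loss="soft_l1",f_scale=1); r=res(s.x); a=ax(s.x)
    print(s.x.round(3),np.percentile(r,[5,25,50,75,95]).round(2)); print("top",(s.x[:3]+140*a).round(1),"g95",(s.x[:3]+95*a).round(1)); return r,s.x
E
python3 - <<'E'
from go import *
Q=np.load("Q.npy"); Q=Q[(Q[:,0]>480)&(Q[:,2]<200)]
r,p=go(Q,[509,340,41,0.05]); r,p=go(Q[abs(r)<4],p)
a=np.array([np.sin(.7)*np.cos(p[3]),np.sin(.7)*np.sin(p[3]),np.cos(.7)])
k=K("wrist"); print("top px",proj("wrist",p[:3]+140*a,k),proj("wrist",p[:3],k))
im=np.load("w1.npz")["im"].copy()
for t,R in [(0,20),(10,20),(10,16),(56,16),(60,12),(140,12)]:
    e1=np.array([-np.sin(p[3]),np.cos(p[3]),0]); e2=np.cross(a,e1)
    pts=np.array([proj("wrist",p[:3]+t*a+R*(np.cos(q)*e1+np.sin(q)*e2),k) for q in np.linspace(0,6.28,30)])
    cv2.polylines(im,[np.round(pts).astype(np.int32)],True,(255,0,0),1)
save("w1o",im[150:350,150:400],3)
E
```

```text
[5.12301e+02 3.41003e+02 4.48130e+01 5.40000e-02] [-1.05 -0.43 -0.02  0.4   1.09]
top [602.4 345.9 151.9] g95 [573.4 344.3 117.5]
[5.12301e+02 3.41003e+02 4.48130e+01 5.40000e-02] [-1.05 -0.43 -0.02  0.4   1.09]
top [602.4 345.9 151.9] g95 [573.4 344.3 117.5]
top px [262.82986438 294.143398  ] [257.65172748 196.16708301]
```

View pics/w1o.png

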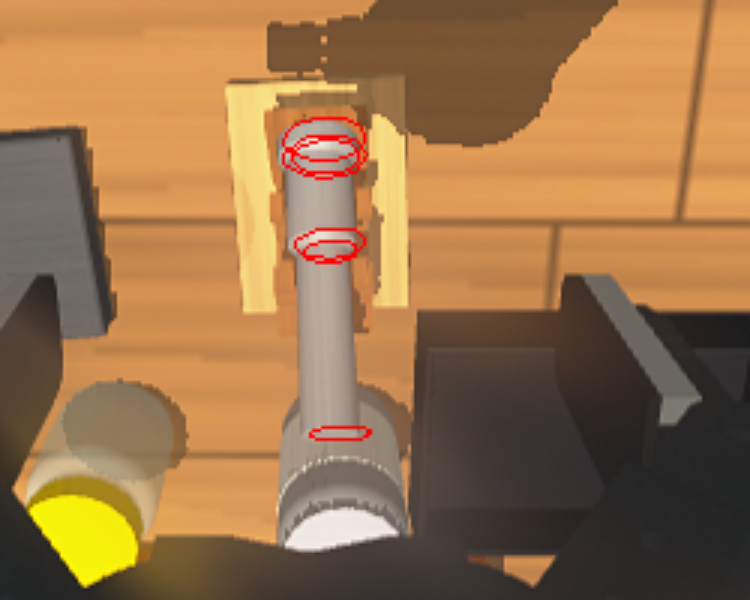

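Run:
```python
from go import *
s=arm.read_state(); print(s["position"],s["ee_rot"],s["clock"])
k=K("wrist"); im,d=arm.get_image("wrist"); np.savez("w2.npz",im=im,d=d)
P=cloud("wrist",d,k); x=arm.outline_of("spindle","wrist")[0]
Q=P[x["mask"]]; Q=Q[(Q[:,0]>480)&(Q[:,2]<200)&(Q[:,2]>40)]
r,p=go(Q,[509,340,41,0.05]); 
a=np.array([np.sin(.7)*np.cos(p[3]),np.sin(.7)*np.sin(p[3]),np.cos(.7)])
im=im.copy()
for t,R in [(0,20),(10,20),(10,16),(56,16),(60,12),(140,12)]:
    e1=np.array([-np.sin(p[3]),np.cos(p[3]),0]); e2=np.cross(a,e1)
    pts=np.array([proj("wrist",p[:3]+t*a+R*(np.cos(q)*e1+np.sin(q)*e2),k) for q in np.linspace(0,6.28,30)])
    cv2.polylines(im,[np.round(pts).astype(np.int32)],True,(255,0,0),1)
im[x["mask"]^(cv2.erode(x["mask"].astype(np.uint8),np.ones((3,3)))>0)]=(0,255,0)
save("w2o",im[150:350,150:400],3)
```

```text
[458.34033074 332.96714328 301.65989347] [4.18782719e-04 9.99999895e-01 1.34235100e-04 1.31307163e-04] 4.2
[5.12208e+02 3.40941e+02 4.47360e+01 5.50000e-02] [-1.07 -0.41 -0.01  0.39  1.12]
top [602.3 345.9 151.8] g95 [573.3 344.3 117.4]
```

View pics/w2o.png

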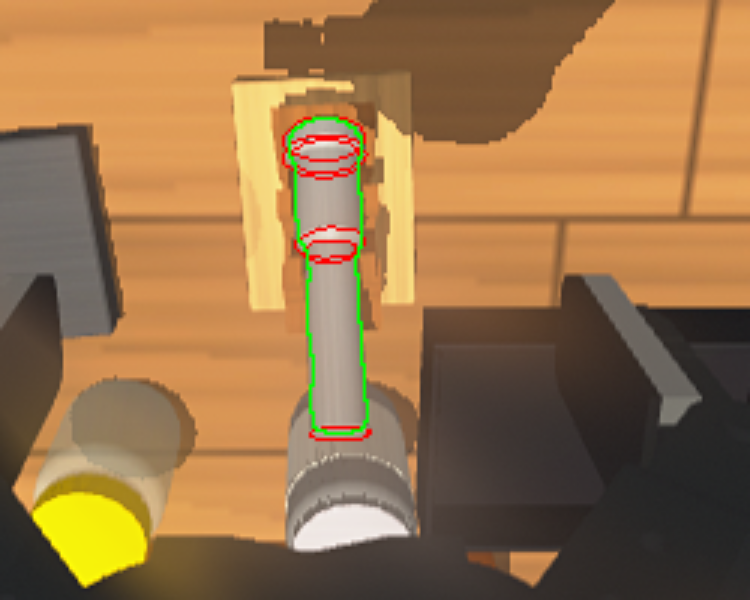

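>>> {"fn": "play_rows", "kwargs": {"motion": [80,11.7,1.05,-8,0,0,3.1,80,11.7,1.05,-8,0,0,3.1,80,11.7,1.05,-8,0,0,3.1,80,11.7,1.05,-8,0,0,3.1]}}

```text
clock: 4.8
position: [575.6, 343.6, 220.2]
ee_rot: [-0.026, 1.0, -0.001, -0.001]
contact_force: [-0.2, 0.3, 0.0]
gripper_width: 68.3
```

>>> {"fn": "play_rows", "kwargs": {"motion": [80,0,0,-4,0,0,0,80,0,0,-8,0,0,0,80,0,0,-10.5,0,0,0,80,0,0,-12.0,0,0,0,80,0,0,-12.0,0,0,0]}}

```text
clock: 5.42
position: [574.7, 344.7, 102.1]
ee_rot: [-0.028, 1.0, 0.0, 0.0]
contact_force: [-0.7, -0.3, 0.4]
gripper_width: 68.3
```

Run:
```python
from h import *
s=arm.read_state(); print(s["position"],s["ee_rot"],s["contact_force"])
im,d=arm.get_image("wrist"); save("w3",im)
im,d=arm.get_image("scene"); save("s3",im[140:300,320:480],4)
```

```text
[574.72479602 344.69916401 102.05859978] [-2.75809873e-02  9.99619554e-01  8.00673559e-05  1.72098593e-04] [-0.74375859 -0.31580667  0.42258299]
```

View pics/w3.png

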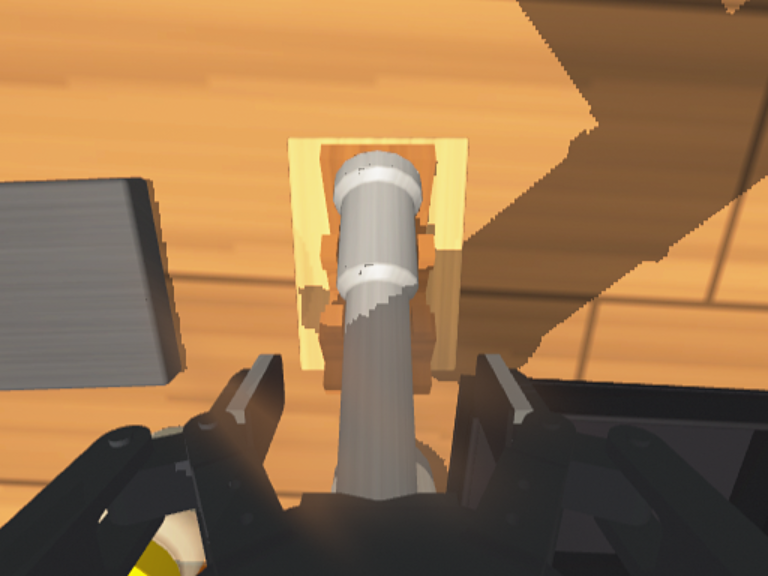

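View pics/s3.png

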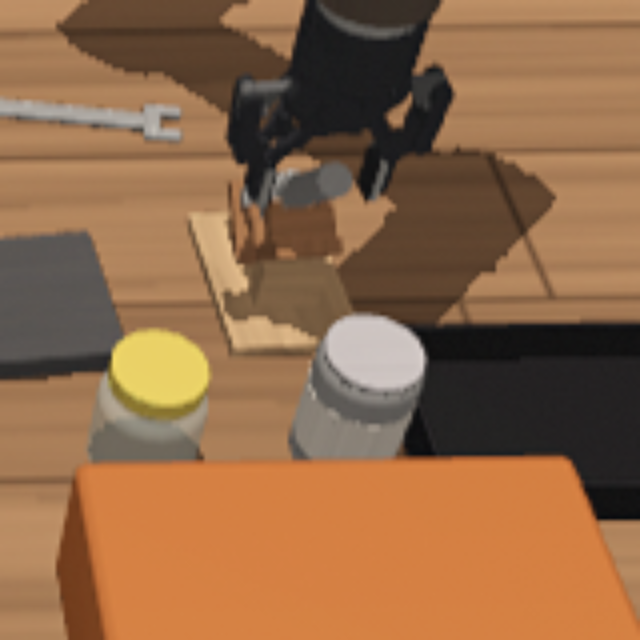

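The shank sits midway between the pads: in the wrist view it is at col 378 with the pads at 262 and 500. Nothing is touching, so I'll close.

>>> {"fn": "play_rows", "kwargs": {"motion": [0,0,0,0,0,0,0,0,0,0,0,0,0,0,0,0,0,0,0,0,0,0,0,0,0,0,0,0,0,0,0,0,0,0,0]}}

```text
clock: 6.15
position: [575.6, 344.5, 102.0]
ee_rot: [-0.027, 1.0, 0.0, 0.0]
contact_force: [1.2, -0.5, 4.5]
gripper_width: 21.6
```

>>> {"fn": "play_rows", "kwargs": {"motion": [0,-0.8,0,0.7,0,0,0,0,-1.5,-0.1,1.3,0,0,0,0,-2.3,-0.1,1.9,0,0,0,0,-3.1,-0.2,2.6,0,0,0,0,-3.1,-0.2,2.6,0,0,0]}}

```text
clock: 6.78
position: [542.0, 341.9, 126.6]
ee_rot: [-0.027, 1.0, -0.001, -0.002]
contact_force: [-0.4, 0.0, -3.6]
gripper_width: 21.8
```

Run:
```python
from h import *
s=arm.read_state(); print(s["position"],s["ee_rot"],s["contact_force"],s["wrist_torque"],s["gripper_width"])
im,d=arm.get_image("wrist"); save("w4",im)
im,d=arm.get_image("scene"); save("s4",im[140:300,320:480],4)
```

```text
[542.01055895 341.88023085 126.64036423] [-2.72232364e-02  9.99627476e-01 -7.01290530e-04 -1.82006129e-03] [-0.37074436  0.00803856 -3.55220611] [ 0.02998811 -0.09401513 -0.00911628] 21.839006924259266
```

View pics/w4.png

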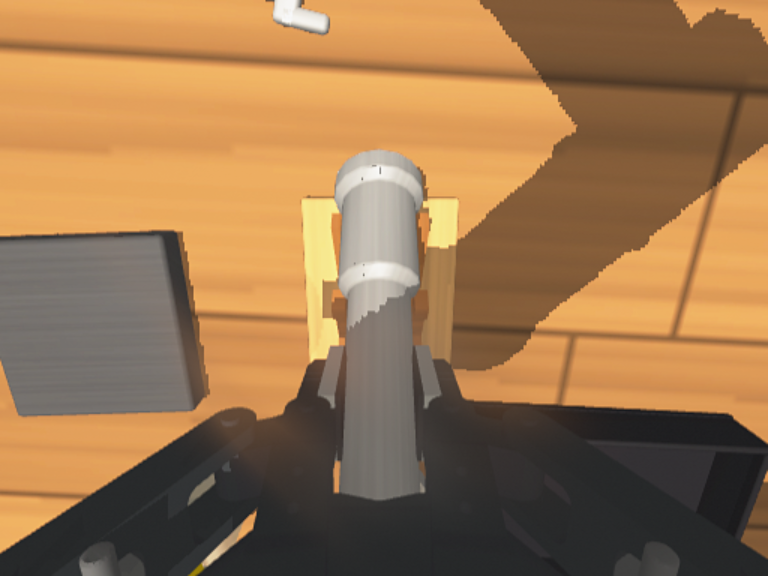

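View pics/s4.png

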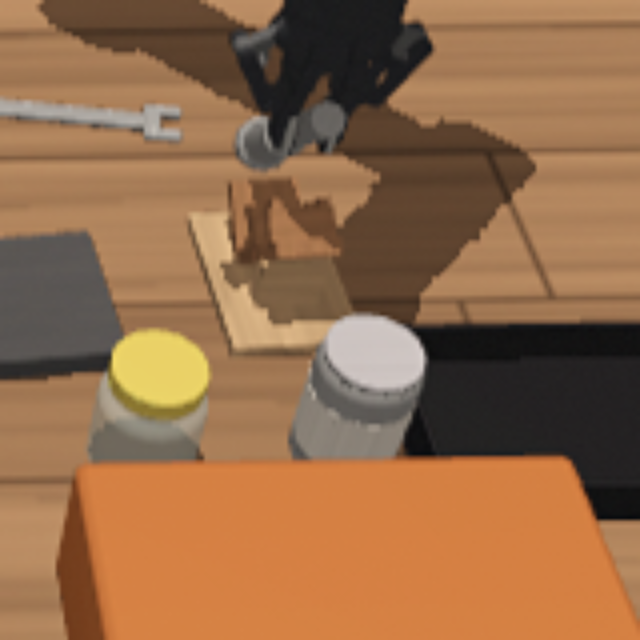

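The spindle is out of the cradle and still in line with its original slant (foot at (380, 175) in the wrist view, weight about 3.6 N). Now I'll lift it clear, then turn it upright.

>>> {"fn": "play_rows", "kwargs": {"motion": [0,-2.5,-0.1,2.1,0,0,0,0,-5,-0.3,4.2,0,0,0,0,-5,-0.3,8,0,0,0,0,-5,-0.3,12,0,0,0,0,-5,-0.3,12,0,0,0]}}

```text
clock: 7.5
position: [495.2, 340.6, 250.5]
ee_rot: [-0.027, 1.0, 0.002, 0.002]
contact_force: [0.8, 0.5, -5.0]
gripper_width: 21.9
```

>>> {"fn": "play_rows", "kwargs": {"motion": [0,0,0,1,0.5,-9,0,0,0,0,2,1.0,-18,0,0,0,0,2,1.5,-27,0,0,0,0,2,2.0,-36,0,0,0,0,2,2.2,-40,0]}}

```text
clock: 8.12
position: [512.3, 326.7, 300.0]
ee_rot: [-0.046, 0.952, 0.005, 0.304]
contact_force: [-0.2, -1.2, -3.7]
gripper_width: 21.4
```

Run:
```python
from h import *
s=arm.read_state(); print(s["position"],s["ee_rot"],s["contact_force"],s["wrist_torque"],s["gripper_width"],s["joints"].round(2))
im,d=arm.get_image("scene"); save("s5",im[60:300,200:480],2.8)
im,d=arm.get_image("wrist"); save("w5",im)
```

```text
[512.29790427 326.70410377 300.00211257] [-0.04619224  0.95166464  0.00472628  0.30360889] [-0.2036841  -1.16145032 -3.70213177] [-0.20853265  1.81437127 -0.03932587] 21.448825778725432 [ 0.97  0.09 -0.61  0.86 -0.65 -3.1 ]
```

View pics/s5.png

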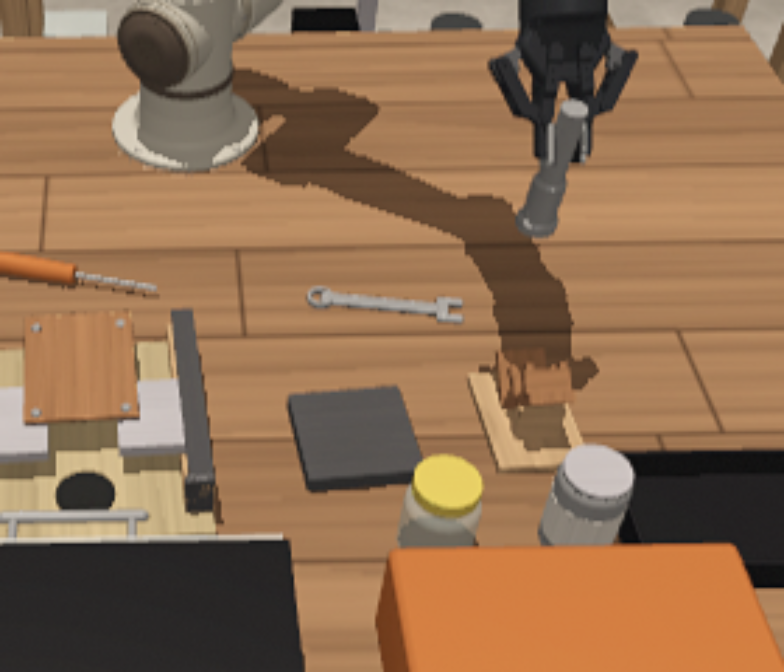

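View pics/w5.png

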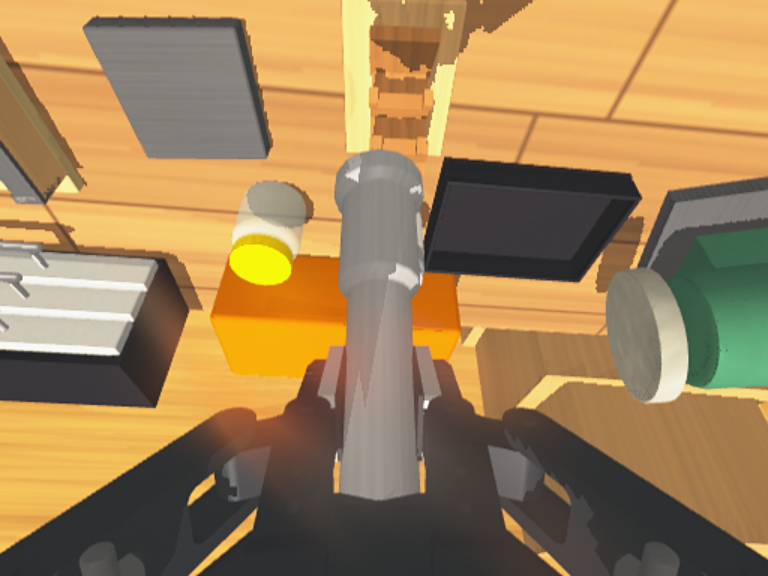

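Joint 6 ran into its limit at -3.10 and the pose was cut short. Turning the tool about the vertical into the arm's radial plane will take it away from the limit, and that does no harm to a round spindle.

>>> {"fn": "play_rows", "kwargs": {"motion": [0,0,-2,0,0,0,8,0,0,-4,0,0,0,16,0,0,-4,0,0,0,16]}}

```text
clock: 8.6
position: [513.7, 286.5, 302.0]
ee_rot: [-0.174, 0.937, 0.05, 0.3]
contact_force: [0.2, 0.3, -3.1]
gripper_width: 21.9
```

```bash
cat > st.py <<'E'
from h import *
from scipy.spatial.transform import Rotation as Ro
def st():
    s=arm.read_state(); R=Ro.from_quat(s["ee_rot"]).as_matrix(); z=R[:,2]; y=R[:,1]
    print("t",s["clock"],"pos",s["position"].round(1),"J",s["joints"].round(2),"F",s["contact_force"].round(1),"T",s["wrist_torque"].round(2),"w",s["gripper_width"].round(1))
    print("tool z",z.round(3),"tilt",np.degrees(np.arccos(-z[2])).round(2),"head",np.degrees(np.arctan2(z[1],z[0])).round(2),"tool y",y.round(3),"yaw y",np.degrees(np.arctan2(-y[0],y[1])).round(2),"grasp",(s["position"]-18.7*z).round(1))
    return s
if __name__=="__main__": st()
E
python3 st.py
```

```text
Traceback (most recent call last):
  File "st.py", line 8, in <module>
    if __name__=="__main__": st()
                             ~~^^
  File "st.py", line 5, in st
    print("t",s["clock"],"pos",s["position"].round(1),"J",s["joints"].round(2),"F",s["contact_force"].round(1),"T",s["wrist_torque"].round(2),"w",s["gripper_width"].round(1))
                                                                                                                                                  ^^^^^^^^^^^^^^^^^^^^^^^^
AttributeError: 'float' object has no attribute 'round'
```

```bash
sed -i 's/s\["gripper_width"\].round(1)/round(s["gripper_width"],1)/' st.py; python3 st.py
```

```text
t 8.6 pos [513.7 286.5 302. ] J [ 0.86  0.01 -0.66  0.72 -0.45 -2.66] F [ 0.2  0.3 -3.1] T [-0.55  1.67  0.05] w 21.9
tool z [ 0.544  0.197 -0.816] tilt 35.36 head 19.91 tool y [-0.356  0.935 -0.011] yaw y 20.83 grasp [503.5 282.9 317.3]
```

>>> {"fn": "play_rows", "kwargs": {"motion": [0,1.5,-5,0,0,0,0,0,3,-10,-2,0,0,-2,0,5,-12.5,-5,0,0,-5,0,7.3,-12.5,-8,0,0,-5,0,7.3,-12.5,-8,0,0,-5]}}

```text
clock: 9.22
position: [588.6, 163.0, 229.4]
ee_rot: [-0.134, 0.946, 0.035, 0.293]
contact_force: [0.3, -0.6, -4.0]
gripper_width: 21.8
```

```bash
python3 st.py
```

```text
t 9.225 pos [588.6 163.  229.4] J [ 0.49  0.12 -0.77  0.93 -0.16 -2.66] F [ 0.3 -0.6 -4. ] T [-0.44  1.7  -0.02] w 21.8
tool z [ 0.544  0.146 -0.826] tilt 34.31 head 14.97 tool y [-0.275  0.961 -0.012] yaw y 15.96 grasp [578.4 160.3 244.8]
```

```bash
cat > kin.py <<'E'
import numpy as np
from scipy.spatial.transform import Rotation as Ro
from scipy.optimize import least_squares
D=[([-1.00638340e+00,3.85539573e-01,6.62010624e-03,-5.10158906e-04,-1.19397391e+00,-2.58580432e-01],[188.0,-595.4,230.2],[-1.52227894e-01,9.88344835e-01,1.05582702e-03,-2.02e-04]),
([0.97,0.09,-0.61,0.86,-0.65,-3.1],[512.298,326.704,300.0],[-0.04619224,0.95166464,0.00472628,0.30360889]),
([0.86,0.01,-0.66,0.72,-0.45,-2.66],[513.7,286.5,302],[-0.174,0.937,0.05,0.3]),
([0.49,0.12,-0.77,0.93,-0.16,-2.66],[588.6,163.0,229.4],[-0.134,0.946,0.035,0.293])]
def E(ax,a): return Ro.from_euler(ax,a).as_matrix()
def fk(j,p,s4=1,s6=1,c6=0):
    a1,d1,L2,a3,L3,d6=p[:6]
    A=E('z',j[0]); B=A@E('y',j[1]); C=B@E('y',-j[2]); W=C@E('x',s4*j[3])@E('y',-j[4])
    pos=A@[a1,0,d1]+B@[0,0,L2]+C@[L3,0,a3]+W@[d6,0,0]
    # tool z = W x
    T=W@E('x',s6*j[5]+c6)@np.array([[0,0,1],[0,1,0],[-1,0,0.]])
    return pos,T
if __name__=="__main__":
    for s4 in (1,-1):
        for s6 in (1,-1):
            for c6 in (0,np.pi/2,-np.pi/2,np.pi):
                e=[np.degrees(Ro.from_matrix(fk(j,[0]*6,s4,s6,c6)[1].T@Ro.from_quat(q).as_matrix()).magnitude()).round(1) for j,_,q in D]
                if max(e)<15: print(s4,s6,c6,e); b=(s4,s6,c6)
    def res(p): return np.concatenate([fk(j,p,*b)[0]-x for j,x,_ in D]+[0.02*(np.array(p)-[0,330,330,30,350,250])])
    s=least_squares(res,[0,330,330,30,350,250]); print(s.x.round(1), res(s.x).round(1))
E
python3 kin.py
python3 - <<'E'
from h import *
print(arm.read_state()["joints"].tolist())
E
```

```text
-1 -1 -1.5707963267948966 [np.float64(0.0), np.float64(0.6), np.float64(0.6), np.float64(0.3)]
[-23.6 328.2 734.  -40.8 399.5 588.6] [137.1  82.5   3.9  10.1 -41.9  -8.8 -15.6  33.4   0.2 -18.4  55.9   4.7
  -0.5  -0.    8.1  -1.4   1.    6.8]
[0.4915398348981844, 0.11874735121793187, -0.7684218912001425, 0.9281821659868285, -0.1614124086596242, -2.6629917581126374]
```

```bash
cat > kin2.py <<'E'
from kin import *
S=(-1,-1,-np.pi/2)
def fk2(j,p):
    a1,d1,L2,a3,L3,d6,ly,wy,wz=p
    A=E('z',j[0]); B=A@E('y',j[1]); C=B@E('y',-j[2]); W=C@E('x',-j[3])@E('y',-j[4])
    pos=A@[a1,ly,d1]+B@[0,0,L2]+C@[L3,0,a3]+W@[d6,wy,wz]
    return pos,W@E('x',-j[5]-np.pi/2)@np.array([[0,0,1],[0,1,0],[-1,0,0.]])
p0=[0,330,330,30,350,250,-100,0,0]
def res(p): return np.concatenate([fk2(j,p)[0]-x for j,x,_ in D]+[0.01*(np.array(p)-p0)])
if __name__=="__main__":
    s=least_squares(res,p0); print(s.x.round(1), res(s.x).round(1))
E
python3 kin2.py
```

```text
[  19.7  158.6  548.3    1.8  404.3  288.5   -5.9 -153.8    2.1] [ 0.   0.   0.1 -0.8 -0.2 -0.2  0.9 -0.   0.1  0.   0.1  0.1  0.2 -1.7
  2.2 -0.3  0.5  0.4  0.9 -1.5  0. ]
```

```bash
cat > ik.py <<'E'
from kin2 import *
PP=least_squares(res,p0).x
LO=np.array([-3.14,-1.21,-1.07,-3.16,-2.99,-3.1]);HI=np.array([3.14,2.06,1.41,2.05,-.16,3.1])
def tool(h,tilt): # heading deg, tilt deg ; tool z heading h tilted from down; tool y=(-sin h,cos h)
    h=np.radians(h);t=np.radians(tilt)
    y=np.array([-np.sin(h),np.cos(h),0]); z=np.array([np.cos(h)*np.sin(t),np.sin(h)*np.sin(t),-np.cos(t)])
    return np.stack([np.cross(y,z),y,z],1)
def ik(grasp,R,seed):
    tcp=np.array(grasp)+18.7*R[:,2]
    def f(j):
        P,T=fk2(j,PP); return np.concatenate([(P-tcp)/100,3*Ro.from_matrix(T.T@R).as_rotvec()])
    s=least_squares(f,np.clip(seed,LO+1e-3,HI-1e-3),bounds=(LO,HI)); return s.x,np.linalg.norm(s.fun)
E
python3 - <<'E'
from ik import *
rng=np.random.default_rng(0)
for g in ([577,158,125],[577,158,200]):
  for h in range(-180,180,20):
    best=[]
    for _ in range(25):
        x,e=ik(g,tool(h,40.1),rng.uniform(LO,HI)*np.array([.4,.7,.8,1,1,1]))
        if e<1e-3 and not any(np.allclose(x,b,atol=.02) for b in best): best.append(x)
    for b in best: print(g[2],h,b.round(2), "margin",np.minimum(b-LO,HI-b).min().round(2))
E
```

```text
125 -180 [ 0.41  0.78  0.32 -0.26 -1.76  1.2 ] margin 1.09
125 -160 [ 0.49  0.79  0.27 -0.09 -1.74  1.44] margin 1.14
125 -140 [ 0.57  0.77  0.16  0.08 -1.66  1.67] margin 1.23
125 -120 [ 0.65  0.73  0.    0.25 -1.51  1.87] margin 1.07
125 -100 [ 0.71  0.66 -0.19  0.44 -1.32  2.02] margin 0.88
125 -80 [ 0.74  0.58 -0.4   0.65 -1.11  2.12] margin 0.67
125 -60 [ 0.72  0.49 -0.63  0.95 -0.89  2.15] margin 0.44
125 -40 [ 0.6   0.41 -0.82  1.42 -0.68  2.11] margin 0.25
125 40 [ 0.35  0.33 -0.37 -0.85 -0.3  -0.48] margin 0.14
125 60 [ 0.22  0.38 -0.25 -0.92 -0.64 -0.06] margin 0.48
125 80 [ 0.17  0.46 -0.13 -0.86 -0.92  0.18] margin 0.76
125 100 [ 0.17  0.54  0.   -0.77 -1.17  0.37] margin 1.01
125 120 [ 0.2   0.62  0.13 -0.67 -1.39  0.55] margin 1.2
125 140 [ 0.26  0.69  0.23 -0.55 -1.57  0.75] margin 1.18
125 160 [ 0.33  0.75  0.3  -0.42 -1.69  0.96] margin 1.11
200 -180 [ 0.41  0.71  0.39 -0.27 -1.9   1.16] margin 1.02
200 -160 [ 0.49  0.72  0.34 -0.1  -1.88  1.43] margin 1.07
200 -140 [ 0.57  0.7   0.23  0.08 -1.8   1.68] margin 1.18
200 -120 [ 0.65  0.65  0.08  0.25 -1.65  1.9 ] margin 1.15
200 -100 [ 0.71  0.58 -0.11  0.42 -1.46  2.08] margin 0.96
200 -80 [ 0.75  0.5  -0.32  0.61 -1.25  2.22] margin 0.75
200 -60 [ 0.75  0.4  -0.53  0.83 -1.01  2.32] margin 0.54
200 -40 [ 0.68  0.31 -0.73  1.15 -0.77  2.38] margin 0.34
200 -20 [ 0.47  0.22 -0.86  1.65 -0.49  2.37] margin 0.21
200 40 [ 0.42  0.2  -0.39 -0.55 -0.35 -0.83] margin 0.19
200 60 [ 0.26  0.27 -0.21 -0.78 -0.71 -0.27] margin 0.55
200 80 [ 0.19  0.35 -0.08 -0.79 -1.02  0.03] margin 0.86
200 100 [ 0.18  0.45  0.06 -0.74 -1.28  0.25] margin 1.12
200 120 [ 0.2   0.54  0.19 -0.66 -1.5   0.46] margin 1.22
200 140 [ 0.26  0.61  0.3  -0.56 -1.69  0.67] margin 1.11
200 160 [ 0.33  0.68  0.38 -0.43 -1.83  0.9 ] margin 1.03
```

Run:
```python
from ik import *
j=np.array([0.4915,0.1187,-0.7684,0.928,-0.1614,-2.663])
g0=np.array([578.4,160.3,244.8])
seq=[(15,34),(15,22),(15,10),(35,10),(55,10),(75,10),(75,20),(75,30),(75,40.1)]
for h,t in seq:
    x,e=ik([577,158,235],tool(h,t),j); print(h,t,x.round(2),round(e,4)); j=x
for z in (200,170,140,122):
    x,e=ik([577,158,z],tool(75,40.1),j); print(z,x.round(2),round(e,4)); j=x
```

```text
15 34 [ 0.49  0.13 -0.77  0.9  -0.16 -2.66] 0.0369
15 22 [ 0.59  0.19 -0.45  0.22 -0.58 -2.06] 0.0
15 10 [ 0.56  0.27 -0.24  0.07 -0.9  -1.91] 0.0
35 10 [ 0.53  0.28 -0.2  -0.02 -0.92 -1.48] 0.0
55 10 [ 0.5   0.29 -0.15 -0.09 -0.98 -1.07] 0.0
75 10 [ 0.48  0.31 -0.09 -0.15 -1.05 -0.67] 0.0
75 20 [ 0.4   0.29 -0.09 -0.33 -0.99 -0.51] 0.0
75 30 [ 0.31  0.28 -0.08 -0.53 -0.97 -0.32] 0.0
75 40.1 [ 0.21  0.29 -0.08 -0.76 -0.99 -0.11] 0.0
200 [ 0.2   0.33 -0.11 -0.79 -0.94 -0.04] 0.0
170 [ 0.19  0.37 -0.13 -0.83 -0.91  0.02] 0.0
140 [ 0.18  0.41 -0.15 -0.86 -0.87  0.09] 0.0
122 [ 0.18  0.44 -0.16 -0.89 -0.85  0.13] 0.0
```

Joint 5 is at its limit when the tilt stays in the radial plane. My fitted kinematic model shows that untilting, turning the heading to about 75° and tilting again keeps clear of the limits.

>>> {"fn": "play_rows", "kwargs": {"motion": [0,0,0,0,-2.6,9.7,0,0,0,0,0,-5.2,19.3,0,0,0,0,0,-6.2,23.2,0,0,0,0,0,-6.2,23.2,0]}}

```text
clock: 9.72
position: [588.9, 168.4, 234.7]
ee_rot: [-0.142, 0.985, 0.015, 0.092]
contact_force: [0.6, -0.6, -4.1]
gripper_width: 21.9
```

>>> {"fn": "play_rows", "kwargs": {"motion": [0,0,0,0,0,0,10,0,0,0,0,0,0,20,0,0,0,0,0,0,30,0,0,0,0,0,0,40,0,0,0,0,0,0,50]}}

```text
clock: 10.35
position: [588.0, 165.9, 233.6]
ee_rot: [-0.547, 0.832, 0.052, 0.078]
contact_force: [0.2, -0.0, -3.8]
gripper_width: 21.8
```

>>> {"fn": "play_rows", "kwargs": {"motion": [0,0,0,0,0,0,10,0,0,0,0,0,0,10]}}

```text
clock: 10.6
position: [588.7, 165.5, 233.5]
ee_rot: [-0.614, 0.784, 0.058, 0.074]
contact_force: [-0.7, 0.3, -4.9]
gripper_width: 22.0
```

```bash
python3 st.py
```

```text
t 10.6 pos [588.7 165.5 233.5] J [ 0.46  0.32 -0.04 -0.16 -1.1  -0.64] F [-0.7  0.3 -4.9] T [-0.41  0.13 -0.04] w 22.0
tool z [ 0.045  0.181 -0.982] tilt 10.77 head 76.05 tool y [-0.971  0.239 -0.   ] yaw y 76.16 grasp [587.8 162.1 251.8]
```

>>> {"fn": "play_rows", "kwargs": {"motion": [0,0,0,0,9.7,-2.4,0,0,0,0,0,19.4,-4.8,0,0,0,0,0,28.4,-7.1,0,0,0,0,0,28.4,-7.1,0]}}

```text
clock: 11.1
position: [588.1, 162.1, 232.5]
ee_rot: [-0.578, 0.742, 0.21, 0.269]
contact_force: [0.8, -0.6, -3.8]
gripper_width: 22.1
```

Run:
```python
from st import *
s=st()
ks=K("scene"); kt=K("top")
im,d=arm.get_image("scene"); np.savez("s6.npz",im=im,d=d,clock=0); save("s6",im[60:300,200:480],2.8)
x=arm.outline_of("spindle","scene"); print([(round(a["confidence"],2),a["extent"]) for a in x])
np.save("s6m.npy",x[0]["mask"])
im,d=arm.get_image("top"); np.savez("t6.npz",im=im,d=d); save("t6",im[80:280,80:330],3)
x=arm.outline_of("spindle","top"); print([(round(a["confidence"],2),a["extent"]) for a in x])
np.save("t6m.npy",x[0]["mask"])
kw=K("wrist"); im,d=arm.get_image("wrist"); np.savez("w6.npz",im=im,d=d); save("w6",im)
x=arm.outline_of("spindle","wrist"); print([(round(a["confidence"],2),a["extent"]) for a in x])
np.save("w6m.npy",x[0]["mask"])
```

```text
t 11.1 pos [588.1 162.1 232.5] J [ 0.18  0.3  -0.04 -0.74 -1.05 -0.1 ] F [ 0.8 -0.6 -3.8] T [-2.05  0.45 -0.04] w 22.1
tool z [ 0.156  0.622 -0.767] tilt 39.89 head 75.9 tool y [-0.97   0.244  0.001] yaw y 75.85 grasp [585.2 150.5 246.8]
[(0.75, [321.7, 137.6, 16.9, 50.0])]
[]Traceback (most recent call last):
  File "<stdin>", line 9, in <module>
IndexError: list index out of range
```

View pics/s6.png

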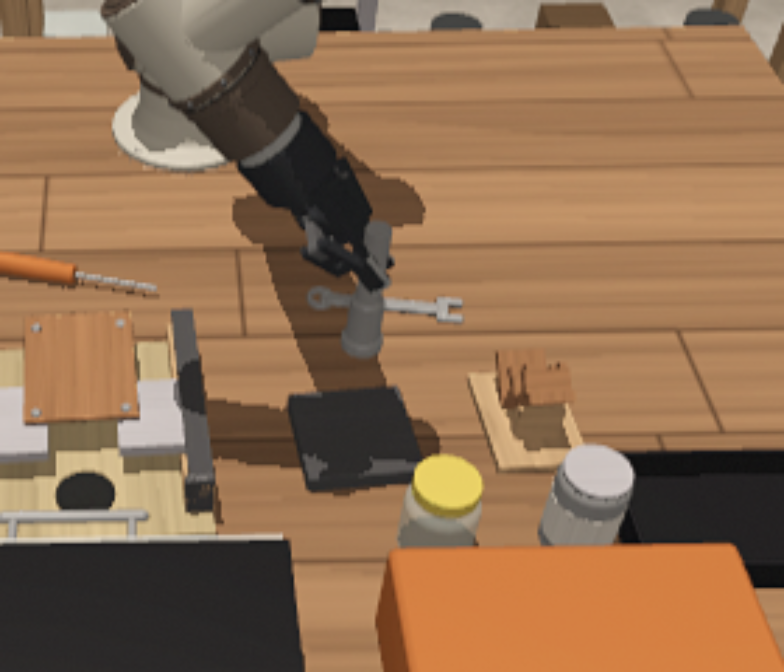

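```bash
cat > fitT.py <<'E'
from h import *
from scipy.optimize import least_squares
def fitT(Q,o0,ax0=(0,0),fixaxis=False,tmin=-99):
    # params: point on axis at t=0 (foot centre) xyz, axis tilt (ax,ay)
    def axis(p): a=np.array([p[3],p[4],1.0]); return a/np.linalg.norm(a)
    def res(p):
        a=axis(p); o=p[:3]; t=(Q-o)@a; r=np.linalg.norm(Q-o-t[:,None]*a,axis=1)
        def sd(t0,t1,R):
            dx=r-R; dz=np.maximum(t0-t,t-t1); return np.where((dx>0)&(dz>0),np.hypot(np.maximum(dx,0),np.maximum(dz,0)),np.maximum(dx,dz))
        return np.minimum.reduce([sd(0,10,20),sd(10,56,16),sd(50,140,12)])
    s=least_squares(res,list(o0)+list(ax0),loss="soft_l1",f_scale=1); r=res(s.x)
    g=abs(r)<3
    print("foot",s.x[:3].round(1),"tilt xy deg",np.degrees(s.x[3:]).round(2),"n",len(Q),"res",np.percentile(r,[5,25,50,75,95]).round(2))
    return s.x,r
E
python3 - <<'E'
from fitT import *
from st import st
st()
k=K("scene"); z=np.load("s6.npz"); P=cloud("scene",z["d"],k); m=np.load("s6m.npy")
Q=P[m]; print(np.percentile(Q,[5,50,95],axis=0).round(1))
Q=Q[(abs(Q[:,0]-585)<50)&(abs(Q[:,1]-150)<50)]
fitT(Q,[585,150,149])
k=K("wrist"); im,d=arm.get_image("wrist"); np.savez("w6.npz",im=im,d=d); save("w6",im)
x=arm.outline_of("spindle","wrist"); print([(round(a["confidence"],2),a["extent"]) for a in x])
P=cloud("wrist",d,k); Q=P[x[0]["mask"]]; print(np.percentile(Q,[5,50,95],axis=0).round(1))
Q=Q[(abs(Q[:,0]-585)<50)&(abs(Q[:,1]-150)<50)&(Q[:,2]>100)]
fitT(Q,[585,150,149])
E
```

```text
t 11.3 pos [588.3 165.3 234.1] J [ 0.18  0.3  -0.03 -0.74 -1.05 -0.1 ] F [-0.2  0.7 -4.2] T [-1.92  0.49  0.03] w 21.7
tool z [ 0.155  0.623 -0.767] tilt 39.91 head 76.02 tool y [-0.971  0.237 -0.004] yaw y 76.28 grasp [585.4 153.6 248.4]
[[584.4 134.1 156.4]
 [595.8 146.7 197.5]
 [603.2 160.4 288.2]]
foot [584.1 149.  148.8] tilt xy deg [-0.1   0.25] n 353 res [-2.31 -0.98 -0.11  0.97  2.66]
[(0.95, [223.1, 98.1, 62.5, 233.7])]
[[571.3 137.5 158.4]
 [582.2 143.5 224. ]
 [595.2 150.8 275.2]]
foot [585.7 154.2 150.4] tilt xy deg [-0.25  0.38] n 11195 res [-0.85 -0.32 -0.02  0.31  0.85]
```

View pics/w6.png

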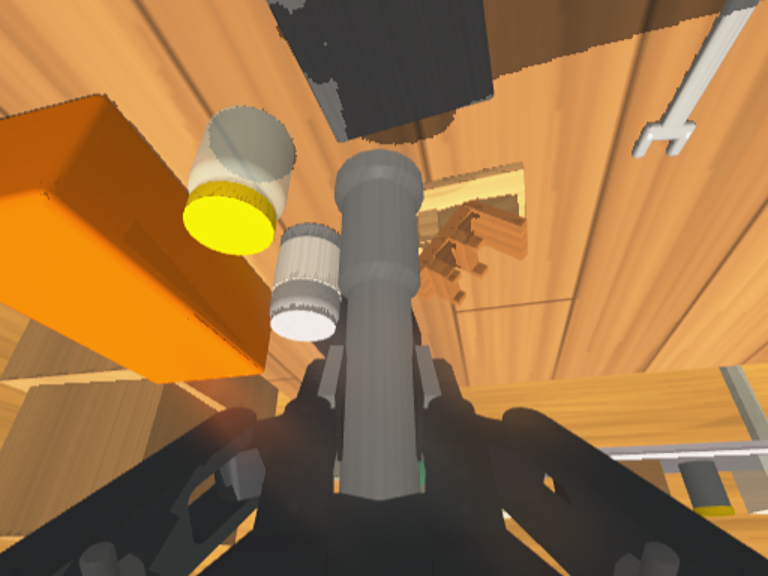

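The wrist view and fit agree that the spindle hangs upright to within 0.4°, with its foot at (585.7, 154, 150) mm. Now I'll lower it onto the plate.

>>> {"fn": "play_rows", "kwargs": {"motion": [0,-0.8,0.4,-4,0,0,0,0,-0.8,0.4,-8,0,0,0,0,-0.8,0.4,-10.8,0,0,0,0,-0.8,0.4,-12.3,0,0,0,0,-0.8,0.4,-12.3,0,0,0]}}

```text
clock: 12.02
position: [580.2, 168.7, 110.0]
ee_rot: [-0.581, 0.739, 0.21, 0.269]
contact_force: [0.5, -0.0, -3.4]
gripper_width: 22.1
```

Run:
```python
from fitT import *
from st import st
st()
k=K("wrist"); im,d=arm.get_image("wrist"); save("w7",im)
x=arm.outline_of("spindle","wrist")
P=cloud("wrist",d,k); Q=P[x[0]["mask"]]; 
Q=Q[(abs(Q[:,0]-577)<50)&(abs(Q[:,1]-158)<50)&(Q[:,2]>24)&(Q[:,2]<170)]
fitT(Q,[577,158,25]); st()
```

```text
t 12.025 pos [580.2 168.7 110. ] J [ 0.16  0.44 -0.15 -0.87 -0.88  0.13] F [ 0.5 -0.  -3.4] T [-1.95  0.5  -0.01] w 22.1
tool z [ 0.154  0.623 -0.767] tilt 39.94 head 76.1 tool y [-0.971  0.238 -0.002] yaw y 76.25 grasp [577.3 157.1 124.3]
foot [577.5 157.7  26.2] tilt xy deg [-0.13  0.34] n 11198 res [-0.83 -0.32 -0.02  0.32  0.88]
t 12.125 pos [581.3 168.7 112. ] J [ 0.16  0.44 -0.14 -0.87 -0.88  0.13] F [ 0.  -0.1 -3.4] T [-1.91  0.56  0.02] w 21.8
tool z [ 0.157  0.624 -0.766] tilt 40.03 head 75.83 tool y [-0.971  0.238 -0.006] yaw y 76.24 grasp [578.4 157.  126.3]
```

Foot is about 4 mm above the plate. I'll go down in small steps and watch the force.

>>> {"fn": "play_rows", "kwargs": {"motion": [0,0,0,-0.1,0,0,0,0,0,0,-0.2,0,0,0,0,0,0,-0.25,0,0,0,0,0,0,-0.25,0,0,0]}}

```text
clock: 12.62
position: [580.4, 168.3, 108.3]
ee_rot: [-0.58, 0.739, 0.21, 0.27]
contact_force: [-0.0, 0.1, -4.8]
gripper_width: 22.1
```

>>> {"fn": "play_rows", "kwargs": {"motion": [0,0,0,-0.05,0,0,0,0,0,0,-0.1,0,0,0,0,0,0,-0.1,0,0,0]}}

```text
clock: 13.0
position: [580.3, 168.3, 107.1]
ee_rot: [-0.58, 0.739, 0.21, 0.27]
contact_force: [0.2, 0.3, -4.0]
gripper_width: 22.1
```

>>> {"fn": "play_rows", "kwargs": {"motion": [0,0,0,-0.05,0,0,0,0,0,0,-0.1,0,0,0,0,0,0,-0.1,0,0,0]}}

```text
clock: 13.38
position: [580.5, 168.4, 106.6]
ee_rot: [-0.58, 0.739, 0.21, 0.27]
contact_force: [-1.6, -0.6, -1.1]
gripper_width: 22.1
```

>>> {"fn": "play_rows", "kwargs": {"motion": [0,0,0,-0.05,0,0,0,0,0,0,-0.05,0,0,0]}}

```text
clock: 13.62
position: [580.6, 168.5, 106.6]
ee_rot: [-0.58, 0.739, 0.21, 0.271]
contact_force: [-1.6, -1.1, 3.1]
gripper_width: 21.7
```

Run:
```python
from fitT import *
from st import st
st()
k=K("wrist"); im,d=arm.get_image("wrist"); save("w8",im)
x=arm.outline_of("spindle","wrist")
P=cloud("wrist",d,k); Q=P[x[0]["mask"]]; 
Q=Q[(abs(Q[:,0]-577)<50)&(abs(Q[:,1]-158)<50)&(Q[:,2]>24)&(Q[:,2]<170)]
fitT(Q,[577,158,25])
```

```text
t 13.625 pos [580.6 168.5 106.6] J [ 0.16  0.44 -0.15 -0.87 -0.88  0.15] F [-1.6 -1.1  3.1] T [-1.    0.82  0.28] w 21.7
tool z [ 0.156  0.624 -0.766] tilt 40.04 head 75.94 tool y [-0.971  0.238 -0.004] yaw y 76.23 grasp [577.6 156.8 120.9]
foot [577.8 157.3  23. ] tilt xy deg [-0.17  0.35] n 11072 res [-0.84 -0.33 -0.02  0.31  0.85]
```

>>> {"fn": "play_rows", "kwargs": {"motion": [30,0,0,0,0,0,0,40,0,0,0,0,0,0,60,0,0,0,0,0,0,80,0,0,0,0,0,0]}}

```text
clock: 14.22
position: [580.4, 168.4, 105.6]
ee_rot: [-0.58, 0.739, 0.21, 0.27]
contact_force: [0.0, -0.1, -0.3]
gripper_width: 67.3
```

Run:
```python
from fitT import *
from st import st
st()
k=K("wrist"); im,d=arm.get_image("wrist"); save("w9",im)
x=arm.outline_of("spindle","wrist")
P=cloud("wrist",d,k); Q=P[x[0]["mask"]]; 
Q=Q[(abs(Q[:,0]-577)<50)&(abs(Q[:,1]-158)<50)&(Q[:,2]>24)&(Q[:,2]<170)]
fitT(Q,[577,158,25])
```

```text
t 14.225 pos [580.4 168.4 105.6] J [ 0.16  0.44 -0.15 -0.87 -0.88  0.15] F [ 0.  -0.1 -0.3] T [-1.16  0.28  0.  ] w 67.3
tool z [ 0.156  0.623 -0.766] tilt 39.99 head 75.96 tool y [-0.971  0.239 -0.003] yaw y 76.2 grasp [577.5 156.7 119.9]
foot [578.  157.4  22.8] tilt xy deg [-0.01 -0.01] n 11309 res [-0.83 -0.31 -0.03  0.3   0.85]
```

View pics/w9.png

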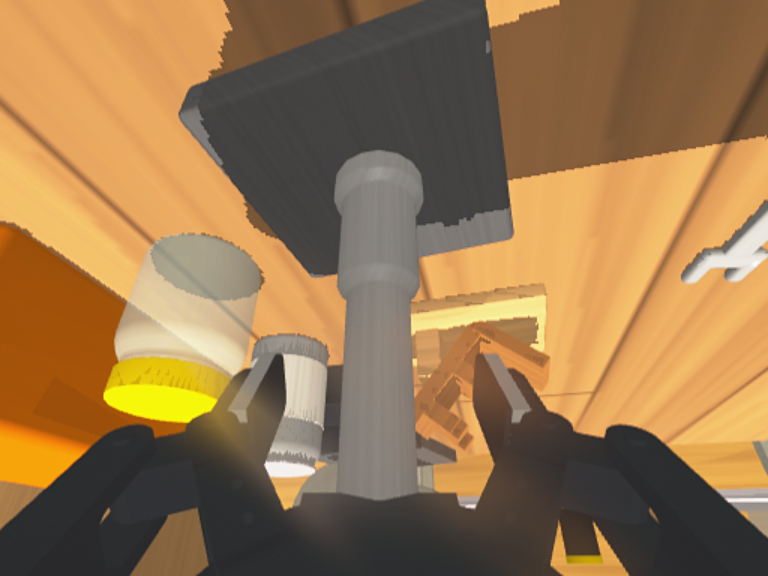

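Released: the spindle stands at (578, 157.4) with a fitted tilt of 0.01°, nothing touching it. I'll back off along the tool axis, then turn the tool vertical while the spindle stands.

>>> {"fn": "play_rows", "kwargs": {"motion": [80,-0.7,-2.8,3.4,0,0,0,80,-1.4,-5.6,6.9,0,0,0,80,-2,-8,10,0,0,0,80,-2,-8,13,-9.7,2.4,0,80,-2,-8,14,-19.4,4.8,0]}}

```text
clock: 14.95
position: [561.9, 86.5, 249.3]
ee_rot: [-0.607, 0.776, 0.103, 0.138]
contact_force: [-0.0, -0.4, -0.5]
gripper_width: 68.3
```

>>> {"fn": "play_rows", "kwargs": {"motion": [80,0,0,0,-9.7,2.4,0,80,0,0,0,-19.4,4.8,0,80,0,0,0,-19.4,4.8,0]}}

```text
clock: 15.32
position: [560.0, 90.6, 244.7]
ee_rot: [-0.62, 0.785, -0.0, -0.0]
contact_force: [-0.3, -0.2, -1.7]
gripper_width: 68.1
```

>>> {"fn": "play_rows", "kwargs": {"motion": [80,0,0,0,0,0,-10,80,0,0,0,0,0,-20,80,0,0,0,0,0,-30,80,0,0,0,0,0,-40,80,0,0,0,0,0,-50]}}

```text
clock: 15.95
position: [560.1, 87.7, 245.7]
ee_rot: [-0.224, 0.975, 0.0, 0.001]
contact_force: [0.1, -0.5, 0.8]
gripper_width: 68.0
```

Run:
```python
from fitT import *
from st import st
st()
k=K("scene"); im,d=arm.get_image("scene"); save("s10",im[60:300,200:480],2.8)
x=arm.outline_of("spindle","scene")
P=cloud("scene",d,k); Q=P[x[0]["mask"]]; 
Q=Q[(abs(Q[:,0]-577)<50)&(abs(Q[:,1]-158)<50)&(Q[:,2]>24)&(Q[:,2]<170)]
fitT(Q,[577,158,25])
```

```text
t 15.95 pos [560.1  87.7 245.7] J [ 0.44  0.28 -0.12 -0.   -1.18 -1.56] F [ 0.1 -0.5  0.8] T [-0.   -0.02 -0.03] w 68.0
tool z [ 0.001  0.001 -1.   ] tilt 0.08 head 42.38 tool y [-0.437  0.9    0.   ] yaw y 25.89 grasp [560.1  87.7 264.4]
foot [577.1 155.1  23.1] tilt xy deg [-0.05  0.12] n 401 res [-2.48 -1.03 -0.06  0.76  2.52]
```

View pics/s10.png

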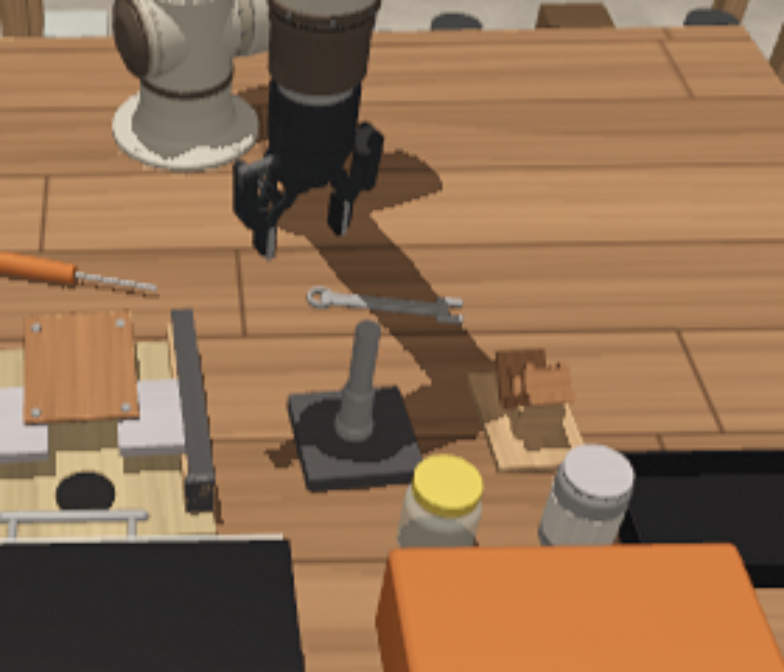

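>>> {"fn": "play_rows", "kwargs": {"motion": [80,0.9,3.5,0,0,0,-9,80,1.8,6.9,0,0,0,-18,80,1.8,6.9,0,0,0,-22.9,80,1.8,6.9,-2,0,0,-22.9,80,1.8,6.9,-2,0,0,-22.9]}}

```text
clock: 16.68
position: [577.4, 156.6, 224.1]
ee_rot: [-0.031, 1.0, -0.001, -0.002]
contact_force: [-0.5, -0.6, 0.9]
gripper_width: 68.4
```

Run:
```python
from fitT import *
from st import st
st()
k=K("wrist"); im,d=arm.get_image("wrist"); save("w11",im)
k2=K("wrist"); print("cam moved",(k2[4]-k[4]).round(2))
x=arm.outline_of("spindle","wrist"); st()
P=cloud("wrist",d,k); Q=P[x[0]["mask"]]; 
Q=Q[(abs(Q[:,0]-577)<50)&(abs(Q[:,1]-158)<50)&(Q[:,2]>24)&(Q[:,2]<170)]
fitT(Q,[577,158,25])
s=[arm.read_state()["position"]]; print(s)
# chest in the view?
from kin import *
```

```text
t 16.675 pos [577.4 156.6 224.1] J [ 0.54  0.35 -0.07  0.   -1.16 -2.05] F [-0.5 -0.6  0.9] T [ 0.01 -0.05 -0.06] w 68.4
tool z [-0.003 -0.002 -1.   ] tilt 0.21 head -145.72 tool y [-0.061  0.998 -0.002] yaw y 3.5 grasp [577.4 156.7 242.8]
cam moved [-0.29 -1.14 -0.55]
t 16.775 pos [578.6 156.9 226.1] J [ 0.54  0.34 -0.07  0.   -1.16 -2.05] F [-0.7  0.4 -0. ] T [0.05 0.01 0.02] w 68.1
tool z [ 0.001 -0.001 -1.   ] tilt 0.09 head -55.44 tool y [-0.06   0.998 -0.001] yaw y 3.47 grasp [578.6 157.  244.8]
foot [577.4 157.   21.4] tilt xy deg [0.26 0.05] n 1817 res [-0.88 -0.28 -0.04  0.27  1.31]
[array([578.60012049, 156.9356907 , 226.14525571])]
```

View pics/w11.png

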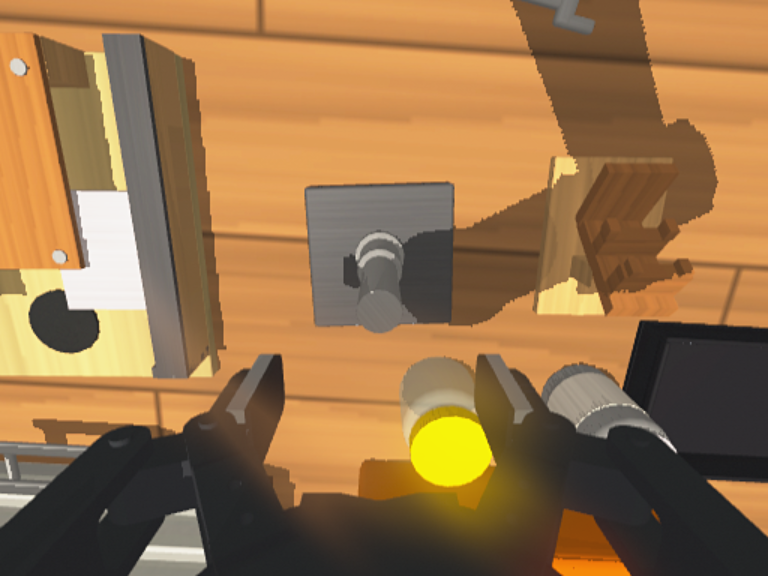

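>>> {"fn": "play_rows", "kwargs": {"motion": [80,0,0,-4,0,0,0,80,0,0,-8,0,0,0,80,0,0,-11,0,0,0,80,0,0,-12.2,0,0,0,80,0,0,-12.2,0,0,0]}}

```text
clock: 17.4
position: [578.8, 157.3, 104.0]
ee_rot: [-0.03, 1.0, -0.001, 0.0]
contact_force: [-0.6, 0.1, -0.4]
gripper_width: 68.3
```

>>> {"fn": "play_rows", "kwargs": {"motion": [0,0,0,0,0,0,0,0,0,0,0,0,0,0,0,0,0,0,0,0,0,0,0,0,0,0,0,0,0,0,0,0,0,0,0]}}

```text
clock: 18.02
position: [579.0, 157.3, 105.0]
ee_rot: [-0.03, 1.0, -0.001, 0.001]
contact_force: [-0.0, -0.7, 5.9]
gripper_width: 21.9
```

Run:
```python
from fitT import *
from st import st
st()
k=K("wrist"); im,d=arm.get_image("wrist"); save("w12",im)
x=arm.outline_of("spindle","wrist"); st()
P=cloud("wrist",d,k); Q=P[x[0]["mask"]]; 
Q=Q[(abs(Q[:,0]-577)<50)&(abs(Q[:,1]-158)<50)&(Q[:,2]>24)&(Q[:,2]<170)]
fitT(Q,[577,158,25])
```

```text
t 18.025 pos [579.  157.3 105. ] J [ 0.54  0.46 -0.22  0.   -0.89 -2.05] F [-0.  -0.7  5.9] T [-0.36  0.26 -0.01] w 21.9
tool z [ 0.002 -0.001 -1.   ] tilt 0.15 head -28.18 tool y [-0.06   0.998 -0.001] yaw y 3.43 grasp [579.  157.4 123.7]
t 18.125 pos [579.  157.3 105. ] J [ 0.54  0.46 -0.22  0.   -0.89 -2.05] F [-0.2 -2.   5.9] T [-0.37  0.16 -0.01] w 22.0
tool z [ 0.002 -0.001 -1.   ] tilt 0.15 head -28.17 tool y [-0.06   0.998 -0.001] yaw y 3.43 grasp [579.  157.3 123.7]
foot [577.7 157.2  21.4] tilt xy deg [0.2 0.4] n 7701 res [-0.67 -0.26 -0.04  0.24  1.06]
```

View pics/w12.png

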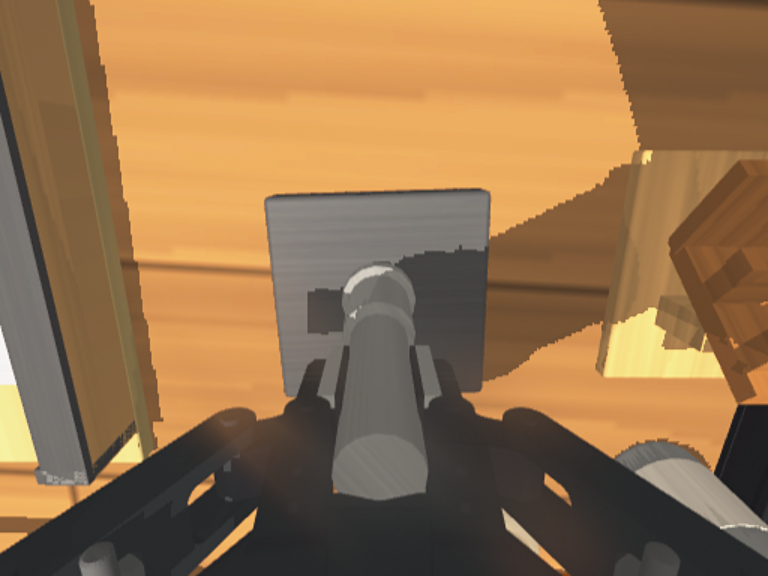

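>>> {"fn": "play_rows", "kwargs": {"motion": [0,0,0,1,0,0,0,0,0,0,4,0,0,0,0,0,0,8,0,0,0,0,0,0,11,0,0,0,0,0,0,11,0,0,0]}}

```text
clock: 18.75
position: [579.1, 158.1, 215.5]
ee_rot: [-0.03, 1.0, 0.001, 0.002]
contact_force: [0.5, 0.3, -5.2]
gripper_width: 22.1
```

Run:
```python
from h import *
from st import st
st()
def disc(n,im,x0,x1,y0,y1,ztop=18):
    g=im.astype(int).max(2); m=np.zeros(g.shape,np.uint8); m[y0:y1,x0:x1]=(g[y0:y1,x0:x1]<70)
    nb,l,s,c=cv2.connectedComponentsWithStats(m); i=1+np.argmax(s[1:,4]); cnt=cv2.findContours((l==i).astype(np.uint8),0,1)[0][0]
    e=cv2.fitEllipse(cnt); print(n,"ellipse",e,"world",ray(n,e[0],ztop).round(1)); return e
z=np.load("top0.npz"); disc("top",z["im"],255,288,145,178)
z=np.load("scene0.npz"); disc("scene",z["im"],212,250,222,246)
# chest rails from top depth
z=np.load("top0.npz"); P=cloud("top",z["d"]); 
m=(abs(P[...,2]-62)<6)&(P[...,0]>420)&(P[...,0]<730)&(P[...,1]>-290)&(P[...,1]<50); 
print("top-z rect",cv2.minAreaRect(P[m][:,:2].astype(np.float32)))
```

```text
t 18.75 pos [579.1 158.1 215.5] J [ 0.54  0.35 -0.08  0.   -1.13 -2.05] F [ 0.5  0.3 -5.2] T [ 0.03 -0.01  0.  ] w 22.1
tool z [ 0.004  0.001 -1.   ] tilt 0.26 head 15.92 tool y [-0.059  0.998  0.001] yaw y 3.41 grasp [579.  158.  234.2]
top ellipse ((270.6784362792969, 161.0603790283203), (15.375005722045898, 15.57861614227295), 78.66756439208984) world [ 655.4 -117.6   18. ]
scene ellipse ((230.17262268066406, 235.45465087890625), (12.791319847106934, 21.113767623901367), 88.41609191894531) world [ 657.8 -118.6   18. ]
top-z rect ((562.5051879882812, -122.37222290039062), (245.28292846679688, 250.7432098388672), 3.148953676223755)
```

>>> {"fn": "play_rows", "kwargs": {"motion": [0,0,-6,0,0,0,0,0,0,-12,0,0,0,0,0,0,-18,0,0,0,0,0,0,-24,0,0,0,0,0,0,-30,0,0,0,0]}}

```text
clock: 19.38
position: [576.7, -144.0, 210.7]
ee_rot: [-0.03, 1.0, 0.0, -0.002]
contact_force: [1.4, -0.0, -4.4]
gripper_width: 21.8
```

>>> {"fn": "play_rows", "kwargs": {"motion": [0,0,-5,0,0,0,0,0,0,-6,0,0,0,0,0,0,-6,0,0,0,0]}}

```text
clock: 19.75
position: [577.2, -202.7, 211.3]
ee_rot: [-0.029, 1.0, 0.0, -0.002]
contact_force: [-0.6, -0.5, -4.0]
gripper_width: 22.3
```

Run:
```python
from h import *
from st import st
s=st()
k=K("wrist"); im,d=arm.get_image("wrist"); k2=K("wrist"); print((k2[4]-k[4]).round(2)); np.savez("w13.npz",im=im,d=d,t=k[4],R=k[3]); save("w13",im); st()
for th in ["bay","push_left","push_right","lead_left","lead_right"]:
    for x in arm.place_of(th,"wrist")[:1]: print(th,np.round(x["uv"],1),round(x["confidence"],2),ray("wrist",x["uv"],18 if th=="bay" else 47,k=k).round(1))
```

```text
t 19.75 pos [ 577.2 -202.7  211.3] J [-0.07  0.38 -0.05  0.   -1.14 -1.44] F [-0.6 -0.5 -4. ] T [ 0.1  -0.02  0.03] w 22.3
tool z [-0.004 -0.    -1.   ] tilt 0.2 head -179.52 tool y [-0.058  0.998  0.   ] yaw y 3.31 grasp [ 577.3 -202.7  230. ]
[ 0.1  -0.27 -0.08]
t 19.8 pos [ 577.6 -201.9  211.8] J [-0.07  0.38 -0.05  0.   -1.14 -1.44] F [-0.6  0.2 -4.1] T [ 0.02 -0.02  0.01] w 21.8
tool z [-0.003 -0.    -1.   ] tilt 0.15 head -175.33 tool y [-0.059  0.998 -0.   ] yaw y 3.39 grasp [ 577.6 -201.9  230.5]
bay [310.6 232.3] 0.88 [ 654.4 -122.5   18. ]
push_left [400.5 150.4] 0.71 [539.4 -44.   47. ]
push_right [252.5 144.3] 0.7 [ 542.1 -204.2   47. ]
lead_left [404.4 225. ] 0.8 [625.6 -21.2  47. ]
lead_right [316.4 178.6] 0.52 [ 575.9 -131.    47. ]
```

View pics/w13.png

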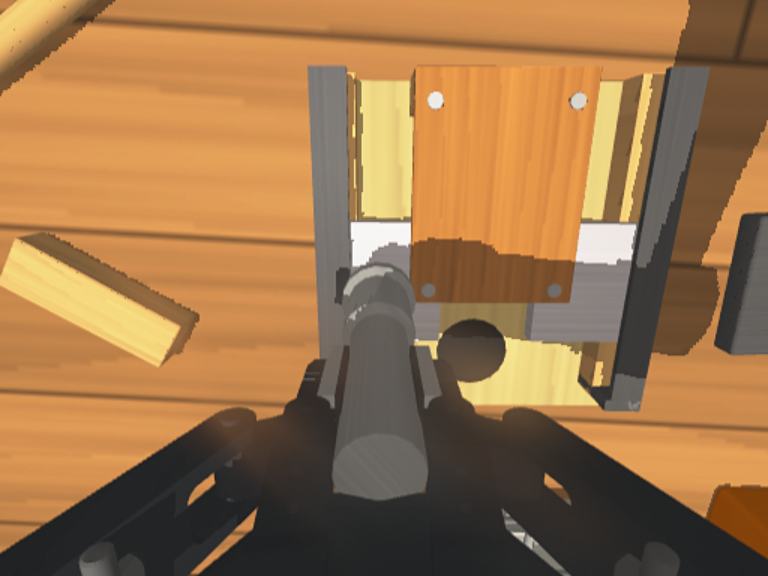

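The pad shows at (471, 350) in this view, the shutter's ends as light patches near (380, 240) and (605, 245), and the cover board between them. I'll measure these from the depth.

Run:
```python
from h import *
z=np.load("w13.npz"); im=z["im"]; d=z["d"]; kk=K("wrist"); k=(kk[0],kk[1],kk[2],z["R"],z["t"])
P=cloud("wrist",d,k)
g=im.astype(int).max(2); m=np.zeros(g.shape,np.uint8); sub=(slice(205,262),slice(285,345)); m[sub]=g[sub]<75
nb,l,s,c=cv2.connectedComponentsWithStats(m); i=1+np.argmax(s[1:,4]); cnt=cv2.findContours((l==i).astype(np.uint8),0,1)[0][0]
W=np.array([ray("wrist",p[0],18,k=k) for p in cnt])[:,:2]
(c,r)=cv2.minEnclosingCircle(W.astype(np.float32)); e=cv2.fitEllipse(W.astype(np.float32)); print("pad",c,r,e, "z",np.median(P[l==i][:,2]))
# chest top parts
A=(P[...,0]>420)&(P[...,0]<730)&(P[...,1]>-270)&(P[...,1]<40)
# cover board
v,u=np.mgrid[0:384,0:512]
cb=A&(P[...,2]>58)&(P[...,2]<68)&(P[...,1]>-185)&(P[...,1]<-55)
nb,l,s,c=cv2.connectedComponentsWithStats(cb.astype(np.uint8)); i=1+np.argmax(s[1:,4]); Q=P[l==i]; print("cover",s[i],np.median(Q[:,2]),cv2.minAreaRect(Q[:,:2].astype(np.float32)),cv2.boxPoints(cv2.minAreaRect(Q[:,:2].astype(np.float32))).round(0).tolist())
li=A&(P[...,2]>57)&(P[...,2]<67)&(P[...,1]>-40)
Q=P[li]; print("left lip",len(Q),np.median(Q[:,2]),cv2.minAreaRect(Q[:,:2].astype(np.float32)))
li=A&(P[...,2]>57)&(P[...,2]<67)&(P[...,1]<-195)
Q=P[li]; print("right lip",len(Q),cv2.minAreaRect(Q[:,:2].astype(np.float32)))
# shutter top z=54
sh=A&(P[...,2]>49)&(P[...,2]<57.5)
for nm,y0,y1 in (("R",-215,-185),("L",-60,-30)):
    q=sh&(P[...,1]>y0)&(P[...,1]<y1); Q=P[q]; print(nm,len(Q),np.median(Q[:,2]),np.percentile(Q[:,0],[0.5,2,50,98,99.5]).round(1), Q[:,1].min(),Q[:,1].max())
    for yy in range(y0,y1,5):
        s_=Q[(Q[:,1]>yy)&(Q[:,1]<yy+5)]
        if len(s_)>5: print("  y",yy+2.5,"x near",np.percentile(s_[:,0],2).round(1),"far",np.percentile(s_[:,0],98).round(1))
```

```text
pad (649.4298706054688, -116.60271453857422) 28.215620040893555 ((639.8096923828125, -115.0252914428711), (21.93004608154297, 57.99774169921875), 166.69390869140625) z 17.058715763370465
cover [  273    44   128   158 18097] 62.095923019289614 ((519.9384765625, -125.3073959350586), (154.75473022460938, 116.13926696777344), 3.1695077419281006) [[439.0, -72.0], [446.0, -188.0], [600.0, -179.0], [594.0, -63.0]]
left lip 5830 60.9214407164166 ((558.5567626953125, -10.175394058227539), (245.13877868652344, 29.24410629272461), 2.2698814868927)
right lip 4259 ((548.54345703125, -236.92916870117188), (198.98399353027344, 24.378746032714844), 3.184936046600342)
R 799 53.13512354946341 [449.6 544.1 559.1 575.  576.4] -214.96236870850387 -185.02569571660456
  y -212.5 x near 545.7 far 575.2
  y -207.5 x near 545.4 far 573.5
  y -202.5 x near 545.1 far 573.0
  y -197.5 x near 544.8 far 573.1
  y -192.5 x near 544.6 far 574.0
  y -187.5 x near 448.9 far 576.7
L 2134 52.98788061718702 [536.8 538.1 579.1 625.2 626.9] -59.9903915796115 -30.003479846386472
  y -57.5 x near 538.9 far 625.4
  y -52.5 x near 538.7 far 625.8
  y -47.5 x near 538.3 far 625.9
  y -42.5 x near 538.0 far 625.1
  y -37.5 x near 537.7 far 624.3
  y -32.5 x near 537.3 far 624.9
```

Run:
```python
from h import *
for n in ("top","scene"):
    z=np.load(n+"0.npz"); P=cloud(n,z["d"])
    m=(P[...,0]>670)&(P[...,0]<800)&(P[...,1]>-220)&(P[...,1]<-10)&(P[...,2]>70)
    Q=P[m]; print(n,m.sum(),np.percentile(Q[:,0],[0,1,5,20]).round(), Q[:,2].max())
    for x in range(680,800,15):
        q=Q[(Q[:,0]>=x)&(Q[:,0]<x+15)]
        if len(q)>3: print(x,len(q),q[:,2].min().round(),q[:,2].max().round(),q[:,1].min().round(),q[:,1].max().round())
```

```text
top 387 [765. 766. 767. 768.] 141.8794409179174
755 146 79.0 142.0 -182.0 -57.0
770 206 82.0 138.0 -183.0 -54.0
785 35 84.0 140.0 -172.0 -66.0
scene 263 [771. 773. 773. 775.] 138.87020267021882
770 234 124.0 139.0 -184.0 -57.0
785 29 129.0 136.0 -174.0 -67.0
```

>>> {"fn": "play_rows", "kwargs": {"motion": [0,4,4,0,0,0,-0.2,0,8.06,8.46,0,0,0,-0.2,0,8.06,8.46,0,0,0,-0.2,0,8.06,8.46,-3,0,0,-0.2,0,8.06,8.46,-3,0,0,-0.2]}}

```text
clock: 20.68
position: [656.6, -117.4, 180.8]
ee_rot: [-0.028, 1.0, -0.0, -0.003]
contact_force: [-0.7, -0.7, -4.7]
gripper_width: 22.2
```

Run:
```python
from fitT import *
from st import st
s=st()
k=K("wrist"); im,d=arm.get_image("wrist"); save("w14",im); s=st()
x=arm.outline_of("spindle","wrist"); 
P=cloud("wrist",d,k); Q=P[x[0]["mask"]]; c=s["position"]
Q=Q[(abs(Q[:,0]-c[0])<50)&(abs(Q[:,1]-c[1])<50)&(Q[:,2]>70)&(Q[:,2]<260)]
fitT(Q,[657,-118,98])
kt=K("scene"); im,d=arm.get_image("scene"); save("s14",im[100:280,150:350],3.5)
x=arm.outline_of("spindle","scene")
P=cloud("scene",d); Q=P[x[0]["mask"]]
Q=Q[(abs(Q[:,0]-c[0])<50)&(abs(Q[:,1]-c[1])<50)&(Q[:,2]>70)&(Q[:,2]<260)]
fitT(Q,[657,-118,98])
st()
```

```text
t 20.675 pos [ 656.6 -117.4  180.8] J [ 0.07  0.49  0.05  0.   -1.14 -1.58] F [-0.7 -0.7 -4.7] T [-0.06  0.07 -0.03] w 22.2
tool z [-0.007 -0.001 -1.   ] tilt 0.4 head -173.2 tool y [-0.056  0.998 -0.   ] yaw y 3.22 grasp [ 656.7 -117.4  199.5]
t 20.725 pos [ 657.9 -118.   182.8] J [ 0.06  0.49  0.06  0.   -1.14 -1.58] F [-0.8 -0.5 -4.5] T [-0.03 -0.04  0.1 ] w 21.4
tool z [-0.003 -0.002 -1.   ] tilt 0.19 head -145.18 tool y [-0.056  0.998 -0.002] yaw y 3.23 grasp [ 658.  -118.   201.5]
foot [ 654.5 -117.3   97.1] tilt xy deg [0.68 0.3 ] n 7651 res [-0.69 -0.26 -0.04  0.23  1.07]
foot [ 657.4 -119.9  102.3] tilt xy deg [0.15 0.15] n 458 res [-2.17 -0.87 -0.11  0.77  2.17]
t 20.875 pos [ 659.7 -118.4  185.5] J [ 0.06  0.49  0.06  0.   -1.14 -1.58] F [-0.6 -0.5 -3.8] T [-0.05  0.04  0.02] w 22.0
tool z [ 0.003 -0.002 -1.   ] tilt 0.22 head -31.75 tool y [-0.056  0.998 -0.002] yaw y 3.21 grasp [ 659.6 -118.3  204.2]
```

View pics/w14.png

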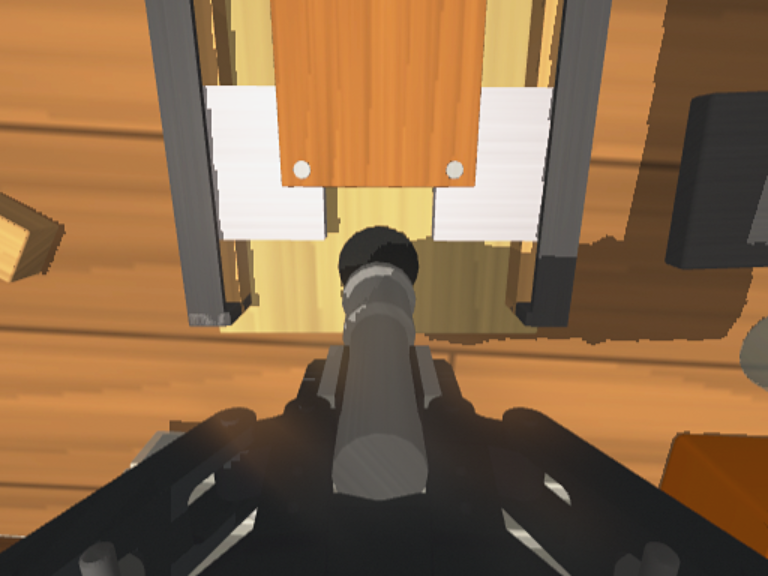

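View pics/s14.png

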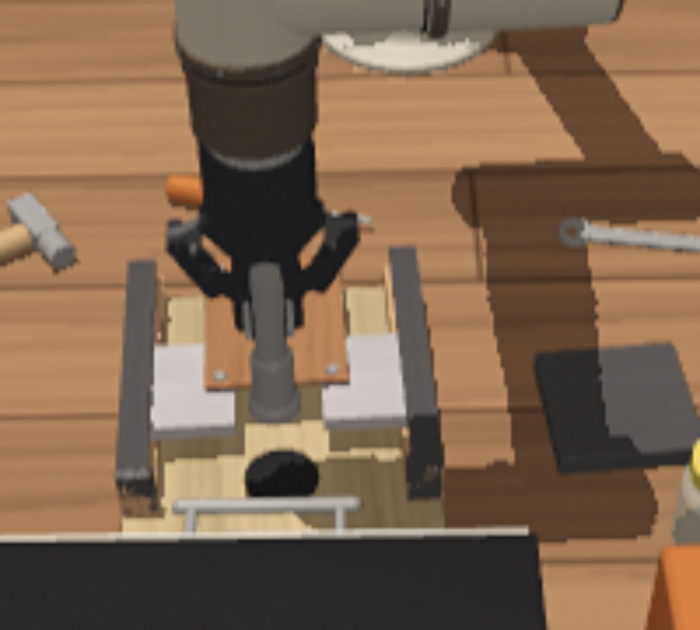

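>>> {"fn": "play_rows", "kwargs": {"motion": [0,0,0,0,0,0,0,0,0,0,0,0,0,0,0,0,0,0,0,0,0]}}

```text
clock: 21.25
position: [659.0, -118.2, 184.0]
ee_rot: [-0.028, 1.0, -0.001, 0.0]
contact_force: [0.1, 0.2, -4.4]
gripper_width: 22.0
```

Run:
```python
from fitT import *
from st import st
s=st()
k=K("wrist"); im,d=arm.get_image("wrist"); np.savez("w15.npz",im=im,d=d,t=k[4],R=k[3]); s=st(); print("dk",(K("wrist")[4]-k[4]).round(2))
x=arm.outline_of("spindle","wrist"); 
P=cloud("wrist",d,k); Q=P[x[0]["mask"]]; c=s["position"]
Q=Q[(abs(Q[:,0]-c[0])<50)&(abs(Q[:,1]-c[1])<50)&(Q[:,2]>70)&(Q[:,2]<260)]
fitT(Q,[657,-118,98])
# pad fit: points at rim
g=im.astype(int).max(2)
A=(abs(P[...,2]-18)<4)&(abs(P[...,0]-650)<50)&(abs(P[...,1]+118)<50)
print("pad pts",A.sum()); 
cb=(P[...,2]>58)&(P[...,2]<68)&(P[...,1]>-185)&(P[...,1]<-55)&(P[...,0]<625)
nb,l,s_,c=cv2.connectedComponentsWithStats(cb.astype(np.uint8)); i=1+np.argmax(s_[1:,4]); Q=P[l==i]; r=cv2.minAreaRect(Q[:,:2].astype(np.float32)); print(r,cv2.boxPoints(r).round(1).tolist())
pd=(P[...,2]>15.5)&(P[...,2]<22)&(abs(P[...,0]-650)<45)&(abs(P[...,1]+118)<45)
nb,l,s_,c=cv2.connectedComponentsWithStats(pd.astype(np.uint8)); i=1+np.argmax(s_[1:,4]); Q=P[l==i]; print(len(Q),Q.min(0).round(1),Q.max(0).round(1),"floor z",np.median(P[(P[...,2]<14)&(abs(P[...,0]-610)<15)&(abs(P[...,1]+118)<15)][:,2]))
```

```text
t 21.25 pos [ 659.  -118.2  184. ] J [ 0.06  0.49  0.06  0.   -1.14 -1.58] F [ 0.1  0.2 -4.4] T [0.06 0.03 0.03] w 22.0
tool z [ 0.001 -0.001 -1.   ] tilt 0.1 head -57.33 tool y [-0.056  0.998 -0.002] yaw y 3.2 grasp [ 659.  -118.1  202.7]
t 21.3 pos [ 659.  -118.1  183.9] J [ 0.06  0.49  0.06  0.   -1.14 -1.58] F [-0.5 -1.1 -4.9] T [ 0.05 -0.03  0.01] w 21.7
tool z [ 0.001 -0.001 -1.   ] tilt 0.1 head -60.28 tool y [-0.056  0.998 -0.002] yaw y 3.2 grasp [ 659.  -118.1  202.6]
dk [-0.    0.06  0.02]
foot [ 657.6 -118.2  100.3] tilt xy deg [0.23 0.35] n 7767 res [-0.68 -0.26 -0.04  0.23  1.14]
pad pts 3872
((550.1500854492188, -123.69232177734375), (94.72710418701172, 116.4749984741211), 3.4052844047546387) [[499.3999938964844, -68.4000015258789], [506.29998779296875, -184.60000610351562], [600.9000244140625, -179.0], [594.0, -62.70000076293945]]
1406 [ 627.5 -146.7   15.5] [673.4 -88.3  19.7] floor z 13.561474490076716
```

>>> {"fn": "play_rows", "kwargs": {"motion": [0,0,0.06,-3,0,0,0,0,0,0.06,-5.5,0,0,0,0,0,0.06,-7,0,0,0,0,0,0.06,-7.8,0,0,0,0,0,0.06,-7.8,0,0,0]}}

```text
clock: 21.98
position: [659.1, -117.5, 105.7]
ee_rot: [-0.028, 1.0, -0.001, 0.0]
contact_force: [-0.3, 0.1, -4.0]
gripper_width: 22.1
```

>>> {"fn": "play_rows", "kwargs": {"motion": [0,0,0,-0.1,0,0,0,0,0,0,-0.2,0,0,0,0,0,0,-0.3,0,0,0,0,0,0,-0.3,0,0,0]}}

```text
clock: 22.48
position: [658.9, -117.5, 102.8]
ee_rot: [-0.028, 1.0, -0.001, 0.0]
contact_force: [0.8, 0.6, -4.3]
gripper_width: 21.9
```

>>> {"fn": "play_rows", "kwargs": {"motion": [0,0,0,-0.05,0,0,0,0,0,0,-0.1,0,0,0,0,0,0,-0.1,0,0,0]}}

```text
clock: 22.85
position: [658.9, -117.5, 101.6]
ee_rot: [-0.028, 1.0, -0.001, 0.0]
contact_force: [-0.1, -0.4, -5.1]
gripper_width: 22.0
```

>>> {"fn": "play_rows", "kwargs": {"motion": [0,0,0,-0.05,0,0,0,0,0,0,-0.1,0,0,0,0,0,0,-0.1,0,0,0]}}

```text
clock: 23.22
position: [659.1, -117.5, 101.1]
ee_rot: [-0.028, 1.0, -0.001, 0.0]
contact_force: [-0.8, -0.3, -1.6]
gripper_width: 21.9
```

>>> {"fn": "play_rows", "kwargs": {"motion": [0,0,0,-0.05,0,0,0,0,0,0,-0.05,0,0,0]}}

```text
clock: 23.48
position: [659.2, -117.5, 101.1]
ee_rot: [-0.028, 1.0, -0.001, 0.001]
contact_force: [-1.3, 0.5, 2.5]
gripper_width: 21.9
```

>>> {"fn": "play_rows", "kwargs": {"motion": [30,0,0,0,0,0,0,40,0,0,0,0,0,0,60,0,0,0,0,0,0,70,0,0,0,0,0,0]}}

```text
clock: 23.98
position: [659.1, -117.5, 100.2]
ee_rot: [-0.028, 1.0, -0.001, 0.0]
contact_force: [0.1, 1.1, 0.5]
gripper_width: 59.9
```

Run:
```python
from fitT import *
from st import st
s=st()
k=K("wrist"); im,d=arm.get_image("wrist"); save("w16",im)
x=arm.outline_of("spindle","wrist"); 
P=cloud("wrist",d,k); Q=P[x[0]["mask"]]; c=s["position"]
Q=Q[(abs(Q[:,0]-c[0])<50)&(abs(Q[:,1]-c[1])<50)&(Q[:,2]>20)&(Q[:,2]<170)]
fitT(Q,[657,-118,18])
```

```text
t 23.975 pos [ 659.1 -117.5  100.2] J [ 0.07  0.57 -0.04  0.   -0.97 -1.58] F [0.1 1.1 0.5] T [0.03 0.   0.02] w 59.9
tool z [ 0.001 -0.002 -1.   ] tilt 0.1 head -64.8 tool y [-0.056  0.998 -0.002] yaw y 3.21 grasp [ 659.1 -117.5  118.9]
foot [ 657.9 -117.6   17.4] tilt xy deg [0.18 0.07] n 7631 res [-0.65 -0.25 -0.04  0.22  1.1 ]
```

View pics/w16.png

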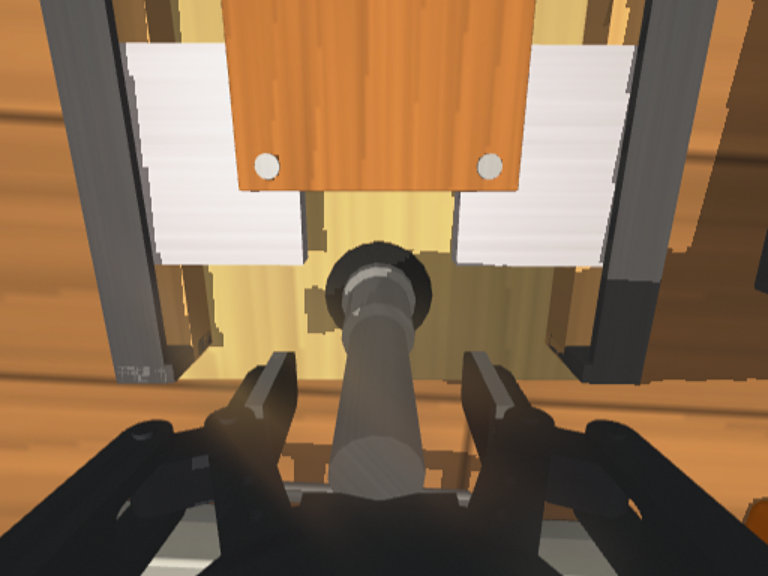

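The spindle stands on the pad at (657.9, -117.6), 0.5 mm from the measured centre and upright within 0.2°. I'll rise straight off it and go to the left slot.

>>> {"fn": "play_rows", "kwargs": {"motion": [70,0,0,3,0,0,0,70,0,0,7,0,0,0,70,0,0,11,0,0,0,70,-4,1,12,0,0,0,30,-10,4,12,0,0,0]}}

```text
clock: 24.7
position: [563.4, -79.7, 221.0]
ee_rot: [-0.027, 1.0, -0.001, 0.002]
contact_force: [0.2, 1.6, 0.0]
gripper_width: 42.8
```

>>> {"fn": "play_rows", "kwargs": {"motion": [0,-4.5,3.2,0,0,0,0,0,-4.5,3.2,-5,0,0,0,0,-4.5,3.2,-8,0,0,0,0,-4.5,3.2,-8,0,0,0,0,-4.5,3.2,-8,0,0,0]}}

```text
clock: 25.32
position: [519.2, -47.5, 141.5]
ee_rot: [-0.028, 1.0, -0.001, 0.001]
contact_force: [0.6, -1.3, -0.4]
gripper_width: 0.2
```

Run:
```python
from fitT import *
from st import st
s=st()
k=K("wrist"); im,d=arm.get_image("wrist"); np.savez("w17.npz",im=im,d=d,R=k[3],t=k[4]); save("w17",im); st()
im,d=arm.get_image("scene"); save("s17",im[100:280,150:350],3.5)
P=cloud("wrist",np.load("w17.npz")["d"],k)
x=arm.outline_of("spindle","scene"); 
Ps=cloud("scene",d); Q=Ps[x[0]["mask"]]
Q=Q[(abs(Q[:,0]-658)<50)&(abs(Q[:,1]+118)<50)&(Q[:,2]>20)&(Q[:,2]<170)]
fitT(Q,[657,-118,18])
```

```text
t 25.325 pos [519.2 -47.5 141.5] J [ 0.22  0.3  -0.37  0.   -0.9  -1.74] F [ 0.6 -1.3 -0.4] T [ 0.03 -0.01  0.01] w 0.2
tool z [ 0.003 -0.002 -1.   ] tilt 0.19 head -30.57 tool y [-0.056  0.998 -0.002] yaw y 3.23 grasp [519.2 -47.5 160.2]
t 25.375 pos [519.4 -47.5 141.8] J [ 0.22  0.3  -0.37  0.   -0.9  -1.74] F [-0.9  1.2  0.1] T [-0.04 -0.02 -0.  ] w 0.1
tool z [ 0.004 -0.001 -1.   ] tilt 0.22 head -20.53 tool y [-0.056  0.998 -0.002] yaw y 3.22 grasp [519.3 -47.4 160.5]
foot [ 657.8 -119.4   18.5] tilt xy deg [-0.04  0.04] n 445 res [-2.28 -0.9  -0.09  0.8   2.44]
```

View pics/w17.png

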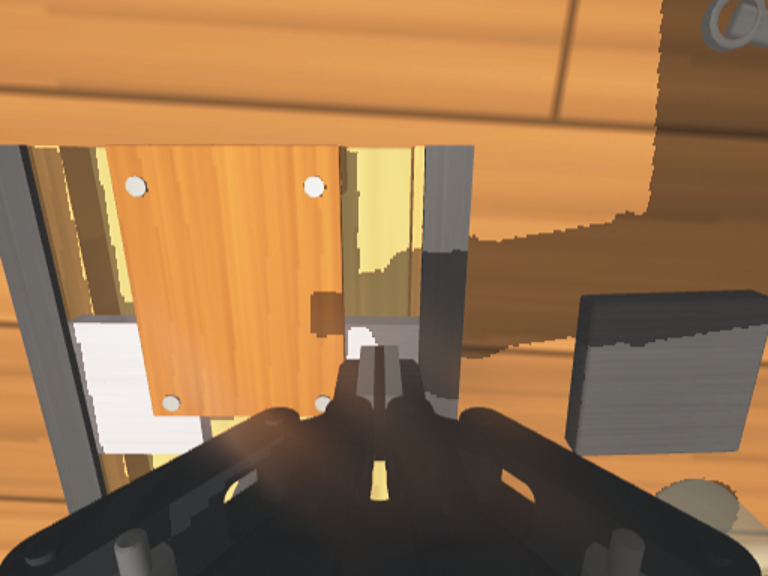

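View pics/s17.png

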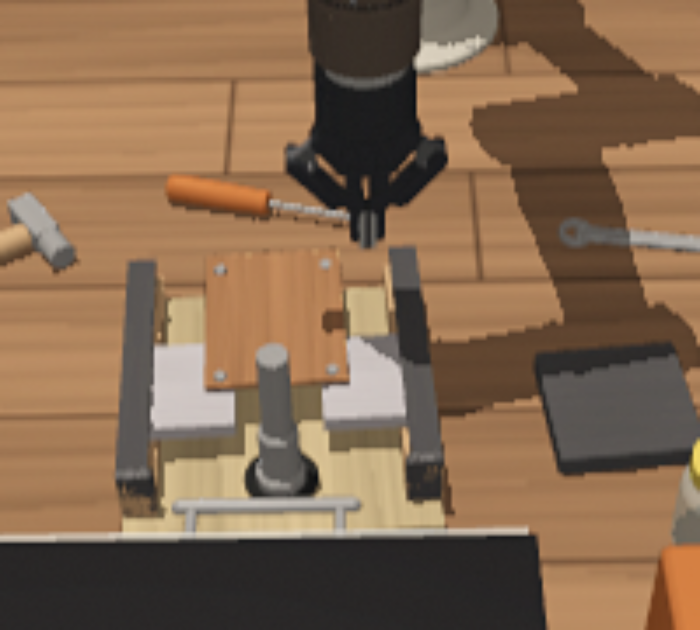

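```bash
cat > meas.py <<'E'
from h import *
O=np.array([587.4,-121.5]); TH=np.radians(3.25)
X=np.array([np.cos(TH),np.sin(TH)]); Y=np.array([-X[1],X[0]])
def toC(p): q=np.asarray(p)[...,:2]-O; return np.stack([q@X,q@Y],-1)
def toW(c): return O+c[0]*X+c[1]*Y
def slot(P):
    C=toC(P); z=P[...,2]
    for x0 in range(-140,0,20):
        s=(C[...,0]>x0)&(C[...,0]<x0+20)&(z>58)&(z<66)
        c=C[...,1][s]; 
        f=lambda a,q: a and np.percentile(a,q).round(1)
        L=c[(c>85)&(c<130)]; B1=c[(c>30)&(c<75)]; B0=c[(c<-30)&(c>-75)]; R=c[(c<-85)&(c>-130)]
        print(x0,"Llip in",L.size>20 and np.percentile(L,1).round(1),"cover L",B1.size>20 and np.percentile(B1,99).round(1),"cover R",B0.size>20 and np.percentile(B0,1).round(1),"Rlip in",R.size>20 and np.percentile(R,99).round(1))
def edges(P):
    C=toC(P); z=P[...,2]; out={}
    for nm,y0,y1 in (("L",62,98),("R",-98,-62)):
        r=[]
        for a in np.arange(y0,y1,4):
            s=(C[...,1]>a)&(C[...,1]<a+4)&(z>48)&(z<58)&(C[...,0]>-75)&(C[...,0]<100)
            c=C[...,0][s]
            if c.size>15: r.append((a+2,np.percentile(c,1).round(1),np.percentile(c,99).round(1)))
        print(nm,r)
E
python3 - <<'E'
from meas import *
z=np.load("w17.npz"); kk=K("wrist"); k=(*kk[:3],z["R"],z["t"]); P=cloud("wrist",z["d"],k)
slot(P); edges(P)
print("start L",toW((-72,79.5)),"R",toW((-72,-79.5)))
E
```

```text
-140 Llip in 101.3 cover L 58.2 cover R -57.1 Rlip in -100.0
-120 Llip in 101.2 cover L 58.2 cover R -57.1 Rlip in -99.8
-100 Llip in 101.2 cover L 58.0 cover R -56.8 Rlip in -100.0
-80 Llip in 101.2 cover L 58.1 cover R -57.2 Rlip in -100.3
-60 Llip in 101.2 cover L 58.1 cover R -57.3 Rlip in -100.3
-40 Llip in 101.1 cover L 58.0 cover R -57.2 Rlip in -100.4
-20 Llip in 103.2 cover L 53.2 cover R -57.4 Rlip in -100.1
L [(np.int64(64), np.float64(-46.4), np.float64(-24.7)), (np.int64(68), np.float64(-46.3), np.float64(-25.4)), (np.int64(72), np.float64(-46.3), np.float64(-33.5)), (np.int64(76), np.float64(-46.3), np.float64(-33.3)), (np.int64(80), np.float64(-46.1), np.float64(-33.4)), (np.int64(84), np.float64(-46.3), np.float64(-33.3)), (np.int64(88), np.float64(-46.3), np.float64(-33.0)), (np.int64(92), np.float64(-46.3), np.float64(-24.3)), (np.int64(96), np.float64(-46.2), np.float64(-24.8))]
R [(np.int64(-96), np.float64(-46.9), np.float64(41.6)), (np.int64(-92), np.float64(-46.9), np.float64(41.4)), (np.int64(-88), np.float64(-46.9), np.float64(41.7)), (np.int64(-84), np.float64(-46.9), np.float64(41.5)), (np.int64(-80), np.float64(-47.0), np.float64(41.7)), (np.int64(-76), np.float64(-46.9), np.float64(41.5)), (np.int64(-72), np.float64(-47.0), np.float64(42.0)), (np.int64(-68), np.float64(-46.9), np.float64(41.9)), (np.int64(-64), np.float64(-46.7), np.float64(41.9))]
start L [511.00872311 -46.2097429 ] R [ 520.02287633 -204.95401851]
```

>>> {"fn": "play_rows", "kwargs": {"motion": [0,-0.4,0.16,-3,0,0,0,0,-0.4,0.16,-6.5,0,0,0,0,-0.4,0.16,-9,0,0,0,0,-0.4,0.16,-10.3,0,0,0,0,-0.4,0.16,-10.3,0,0,0]}}

```text
clock: 26.1
position: [514.2, -46.0, 37.1]
ee_rot: [-0.028, 1.0, -0.001, -0.0]
contact_force: [0.1, -0.5, -0.0]
gripper_width: 0.1
```

Run:
```python
from meas import *
from st import st
s=st(); print("chest",toC(s["position"]).round(1))
im,d=arm.get_image("wrist"); save("w18",im)
s=st(); print("chest",toC(s["position"]).round(1))
```

```text
t 26.1 pos [514.2 -46.   37.1] J [ 0.23  0.44 -0.49  0.   -0.64 -1.74] F [ 0.1 -0.5 -0. ] T [ 0.02  0.01 -0.03] w 0.1
tool z [-0.    -0.002 -1.   ] tilt 0.1 head -90.38 tool y [-0.056  0.998 -0.002] yaw y 3.21 grasp [514.2 -45.9  55.8]
chest [-68.8  79.6]
t 26.15 pos [514.8 -45.9  37.9] J [ 0.23  0.43 -0.49  0.   -0.64 -1.74] F [ 0.8  0.4 -0.4] T [ 0.01  0.04 -0.02] w 0.1
tool z [ 0.002 -0.002 -1.   ] tilt 0.13 head -42.6 tool y [-0.056  0.998 -0.002] yaw y 3.22 grasp [514.7 -45.9  56.6]
chest [-68.2  79.6]
```

View pics/w18.png

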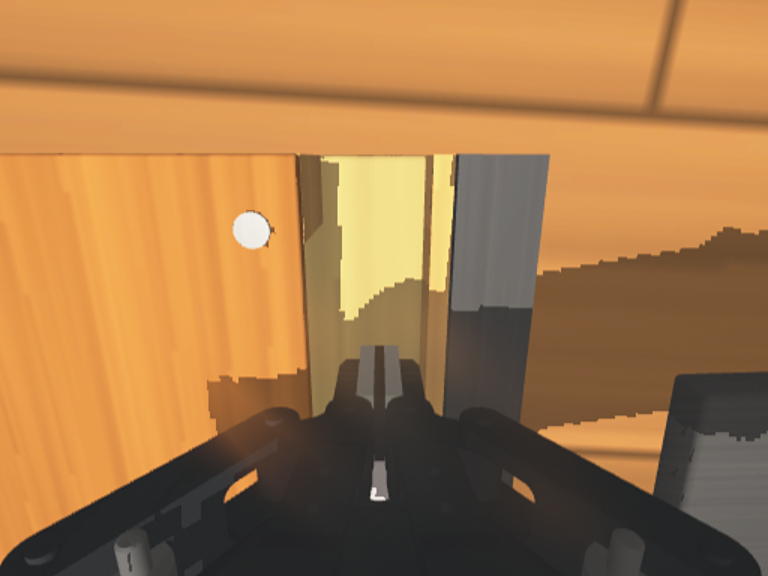

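>>> {"fn": "play_rows", "kwargs": {"motion": [0,0.9,0.05,0,0,0,0,0,1.15,0.06,0,0,0,0,0,1.35,0.08,0,0,0,0,0,1.55,0.09,0,0,0,0,0,1.75,0.1,0,0,0,0]}}

```text
clock: 26.78
position: [528.3, -45.4, 36.8]
ee_rot: [-0.028, 1.0, -0.001, -0.003]
contact_force: [-6.4, 0.5, 5.2]
gripper_width: 0.1
```

```bash
cat > look.py <<'E'
from meas import *
from st import st
import sys
s=st(); print("chest tcp",toC(s["position"]).round(1), "F chest", (s["contact_force"][:2]@X).round(1),(s["contact_force"][:2]@Y).round(1))
n=sys.argv[1]
im,d=arm.get_image("top"); np.savez("t_last.npz",im=im,d=d); 
c=im[125:245,215:335]; cv2.imwrite(f"pics/{n}.png",cv2.resize(c[:,:,::-1],None,fx=5,fy=5,interpolation=cv2.INTER_CUBIC))
P=cloud("top",d); edges(P)
E
python3 look.py t19
```

```text
t 26.775 pos [528.3 -45.4  36.8] J [ 0.22  0.46 -0.45  0.   -0.67 -1.74] F [-6.4  0.5  5.2] T [ 0.28  1.94 -0.02] w 0.1
tool z [-0.006 -0.002 -1.   ] tilt 0.39 head -161.02 tool y [-0.055  0.998 -0.002] yaw y 3.15 grasp [528.4 -45.4  55.5]
chest tcp [-54.7  79.3] F chest -6.4 0.9
L []
R [(np.int64(-96), np.float64(-47.4), np.float64(71.3)), (np.int64(-92), np.float64(-47.5), np.float64(34.6)), (np.int64(-88), np.float64(-48.7), np.float64(37.7)), (np.int64(-84), np.float64(-47.1), np.float64(39.4)), (np.int64(-80), np.float64(-43.4), np.float64(39.2)), (np.int64(-76), np.float64(-47.7), np.float64(38.7)), (np.int64(-72), np.float64(-45.8), np.float64(39.9)), (np.int64(-68), np.float64(-46.6), np.float64(39.7)), (np.int64(-64), np.float64(-45.7), np.float64(41.1))]
```

View pics/t19.png

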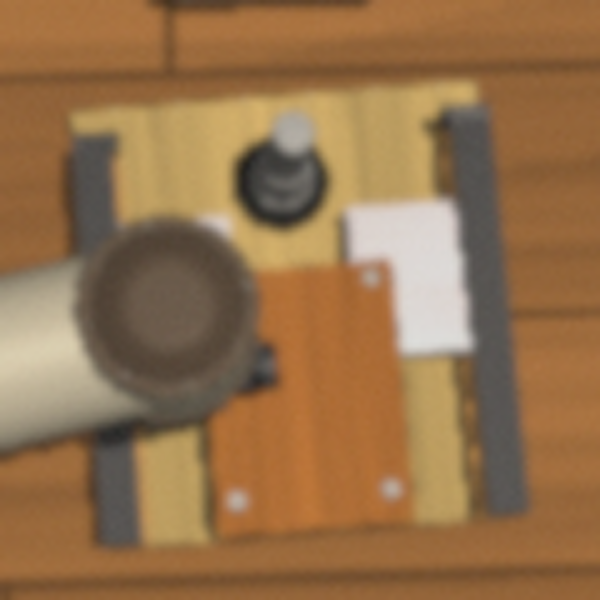

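>>> {"fn": "play_rows", "kwargs": {"motion": [0,0,0,0,0,0,0,0,0,0,0,0,0,0]}}

```text
clock: 27.08
position: [528.9, -45.3, 36.8]
ee_rot: [-0.028, 1.0, -0.001, -0.003]
contact_force: [-5.4, 0.0, 3.5]
gripper_width: -0.4
```

Run:
```python
from meas import *
from st import st
s=st(); print("chest tcp",toC(s["position"]).round(1))
k=K("scene"); im,d=arm.get_image("scene"); cv2.imwrite("pics/s20.png",cv2.resize(im[150:270,160:300,::-1],None,fx=5,fy=5,interpolation=cv2.INTER_CUBIC))
for p in [(44,100),(44,-100),(90,100)]: print(p,proj("scene",[*toW(p),54],k).round(1))
P=cloud("scene",d); C=toC(P); z=P[...,2]
for nm,y0,y1 in (("L",65,97),("R",-97,-65)):
    for a in range(y0,y1,8):
        m=(C[...,1]>a)&(C[...,1]<a+8)&(z>50)&(z<58)&(C[...,0]>-60)&(C[...,0]<92); c=C[...,0][m]; 
        if c.size>5: print(nm,a,c.size,c.min().round(1),np.percentile(c,[2,98]).round(1),c.max().round(1))
```

```text
t 27.075 pos [528.9 -45.3  36.8] J [ 0.22  0.46 -0.45  0.   -0.67 -1.74] F [-5.4  0.   3.5] T [0.11 1.52 0.04] w -0.4
tool z [-0.005 -0.002 -1.   ] tilt 0.31 head -157.41 tool y [-0.055  0.998 -0.002] yaw y 3.16 grasp [529.  -45.3  55.5]
chest tcp [-54.1  79.4]
(44, 100) [265.8 217.6]
(44, -100) [193.3 221.7]
(90, 100) [267.3 230.4]
L 65 68 -48.6 [-47.6  45.4] 48.9
L 73 69 -43.8 [-42.6  45.8] 46.9
L 81 72 -49.8 [-46.3  47.6] 50.9
L 89 66 -46.3 [-43.5  45.9] 49.2
R -97 66 -42.1 [-41.4  44.7] 46.6
R -89 64 -43.5 [-42.1  44.7] 46.9
R -81 71 -46.3 [-43.6  43.9] 45.4
R -73 69 -46.6 [-44.7  44.6] 46.1
```

View pics/s20.png

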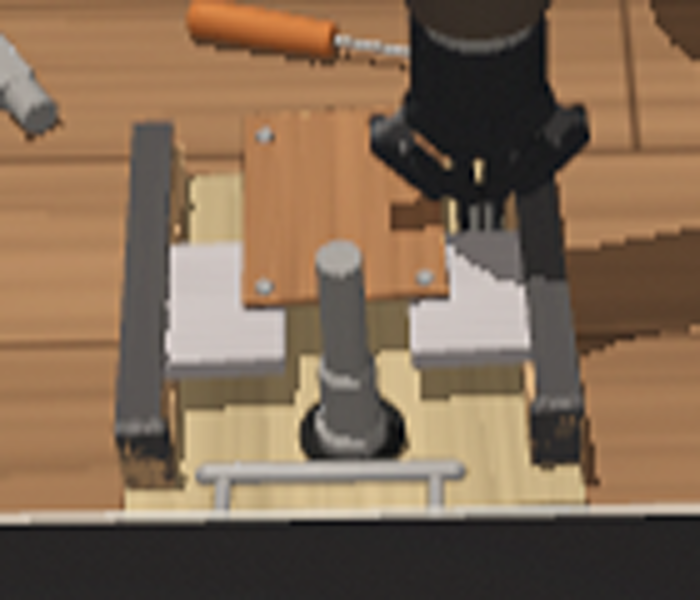

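>>> {"fn": "play_rows", "kwargs": {"motion": [0,0.2,0.01,0,0,0,0,0,0.4,0.02,0,0,0,0,0,0.6,0.03,0,0,0,0,0,0.6,0.03,0,0,0,0]}}

```text
clock: 27.62
position: [535.0, -44.9, 36.8]
ee_rot: [-0.028, 1.0, -0.001, -0.002]
contact_force: [-6.3, 1.2, 3.5]
gripper_width: -0.3
```

```bash
cat > lk.py <<'E'
from meas import *
from st import st
def lk():
    s=st(); print("chest tcp",toC(s["position"]).round(1),"Fx",(s["contact_force"][:2]@X).round(1))
    im,d=arm.get_image("scene"); P=cloud("scene",d); C=toC(P); z=P[...,2]
    # far edge: front face of shutter is seen (scene camera is beyond). use top-face points max x
    for nm,y0,y1 in (("L",66,98),("R",-98,-66)):
        f=[];n=[]
        for a in range(y0,y1,4):
            m=(C[...,1]>a)&(C[...,1]<a+4)&(z>51)&(z<58)&(C[...,0]>-60)&(C[...,0]<95); c=C[...,0][m]
            if c.size>5: f.append(np.percentile(c,96)); n.append(np.percentile(c,4))
        # colour edge
        print(nm,"far",np.round(np.median(f),1) if f else None,"near",np.round(np.median(n),1) if n else None)
    return im
if __name__=="__main__":
    import sys; im=lk(); cv2.imwrite(f"pics/{sys.argv[1]}.png",cv2.resize(im[150:270,160:300,::-1],None,fx=5,fy=5,interpolation=cv2.INTER_CUBIC))
E
python3 lk.py s21
```

```text
t 27.625 pos [535.  -44.9  36.8] J [ 0.22  0.46 -0.44  0.   -0.67 -1.74] F [-6.3  1.2  3.5] T [ 0.26  1.57 -0.04] w -0.3
tool z [-0.005 -0.002 -1.   ] tilt 0.3 head -158.41 tool y [-0.055  0.998 -0.002] yaw y 3.16 grasp [535.1 -44.8  55.5]
chest tcp [-48.   79.5] Fx -6.2
L far 51.1 near -36.0
R far 43.4 near -38.5
```

View pics/s21.png

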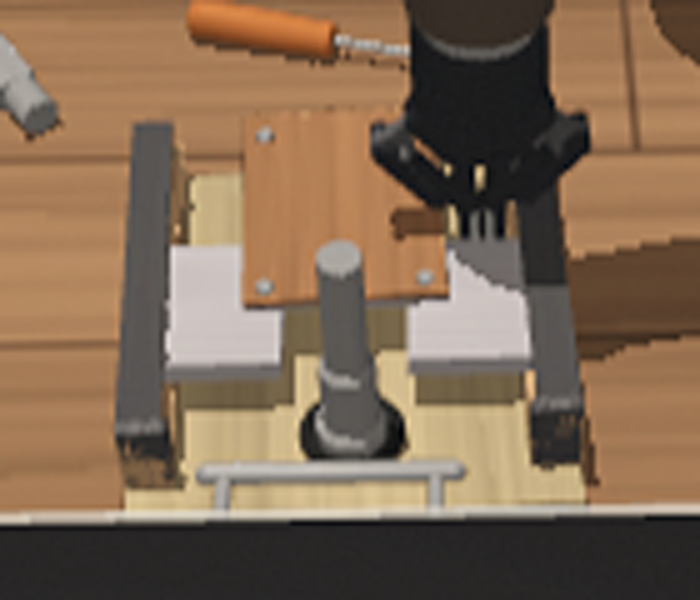

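>>> {"fn": "play_rows", "kwargs": {"motion": [0,-1.8,-0.1,0,0,0,0,0,-2,-0.1,5,0,0,0,0,-1.8,-5,5,0,0,0,0,-1.4,-11,5,0,0,0,0,-1.1,-16,5,0,0,0]}}

```text
clock: 28.3
position: [527.6, -206.4, 87.9]
ee_rot: [-0.028, 1.0, -0.001, 0.002]
contact_force: [0.7, 0.7, -0.4]
gripper_width: -0.0
```

>>> {"fn": "play_rows", "kwargs": {"motion": [0,0,0,0,0,0,0,0,0,0,-1,0,0,0]}}

```text
clock: 28.55
position: [527.4, -204.8, 77.5]
ee_rot: [-0.028, 1.0, -0.001, 0.002]
contact_force: [0.6, 0.8, -0.6]
gripper_width: -0.2
```

```bash
python3 lk.py s22
```

```text
t 28.55 pos [ 527.4 -204.8   77.5] J [-0.08  0.44 -0.34  0.   -0.79 -1.43] F [ 0.6  0.8 -0.6] T [ 0.02 -0.02 -0.  ] w -0.2
tool z [ 0.003 -0.002 -1.   ] tilt 0.21 head -28.64 tool y [-0.055  0.998 -0.002] yaw y 3.18 grasp [ 527.3 -204.8   96.2]
chest tcp [-64.6 -79.8] Fx 0.7
L far 52.7 near -32.9
R far 42.9 near -38.2
```

>>> {"fn": "play_rows", "kwargs": {"motion": [0,0,0,-2.5,0,0,0,0,0,0,-4,0,0,0,0,0.5,0.03,-4,0,0,0,0,0.8,0.05,-4,0,0,0]}}

```text
clock: 29.1
position: [535.7, -203.8, 37.8]
ee_rot: [-0.029, 1.0, -0.001, 0.001]
contact_force: [0.6, -0.4, 0.8]
gripper_width: -0.1
```

>>> {"fn": "play_rows", "kwargs": {"motion": [0,0.4,0.02,0,0,0,0,0,0.8,0.04,0,0,0,0,0,1.2,0.07,0,0,0,0,0,1.5,0.09,0,0,0,0,0,1.8,0.1,0,0,0,0]}}

```text
clock: 29.72
position: [549.8, -203.6, 37.5]
ee_rot: [-0.028, 1.0, -0.001, -0.003]
contact_force: [-6.9, -2.3, 4.2]
gripper_width: 0.0
```

```bash
python3 lk.py s23
```

```text
t 29.725 pos [ 549.8 -203.6   37.5] J [-0.08  0.53 -0.31  0.   -0.74 -1.44] F [-6.9 -2.3  4.2] T [-0.57  1.76  0.05] w 0.0
tool z [-0.006 -0.001 -1.   ] tilt 0.32 head -166.66 tool y [-0.055  0.998 -0.001] yaw y 3.16 grasp [ 549.9 -203.6   56.2]
chest tcp [-42.2 -79.9] Fx -7.0
L far 54.4 near -29.1
R far 55.5 near -32.0
```

View pics/s23.png

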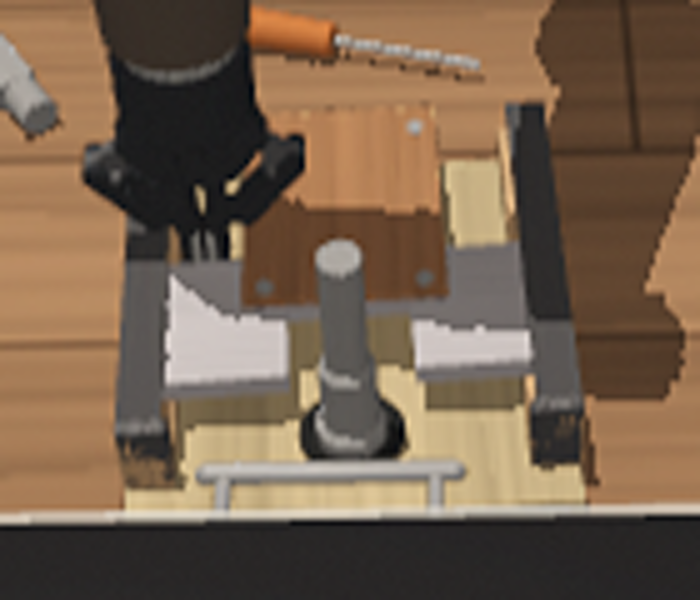

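>>> {"fn": "play_rows", "kwargs": {"motion": [0,0.2,0.01,0,0,0,0,0,0.4,0.02,0,0,0,0,0,0.4,0.02,0,0,0,0]}}

```text
clock: 30.15
position: [552.8, -204.1, 37.5]
ee_rot: [-0.027, 1.0, -0.001, -0.004]
contact_force: [-7.7, -5.2, 6.2]
gripper_width: -0.1
```

>>> {"fn": "play_rows", "kwargs": {"motion": [0,-1.8,-0.1,0,0,0,0,0,-1.8,-0.1,5,0,0,0,0,-2,5,5,0,0,0,0,-2.4,11,5,0,0,0,0,-2.7,15.8,5,0,0,0]}}

```text
clock: 30.78
position: [530.2, -43.0, 88.3]
ee_rot: [-0.028, 1.0, -0.001, 0.002]
contact_force: [1.4, 0.2, -0.1]
gripper_width: -0.2
```

>>> {"fn": "play_rows", "kwargs": {"motion": [0,0,0,0,0,0,0,0,0,0,-1,0,0,0]}}

```text
clock: 31.02
position: [530.7, -44.7, 78.1]
ee_rot: [-0.028, 1.0, -0.001, 0.002]
contact_force: [0.3, -0.2, -0.5]
gripper_width: -0.1
```

```bash
python3 lk.py s24
```

```text
t 31.025 pos [530.7 -44.7  78.1] J [ 0.22  0.39 -0.42  0.   -0.75 -1.74] F [ 0.3 -0.2 -0.5] T [-0.08 -0.05 -0.02] w -0.1
tool z [ 0.004 -0.001 -1.   ] tilt 0.23 head -13.33 tool y [-0.057  0.998 -0.001] yaw y 3.25 grasp [530.7 -44.7  96.8]
chest tcp [-52.2  79.9] Fx 0.3
L far 54.8 near -28.2
R far 59.8 near -22.7
```

View pics/s24.png

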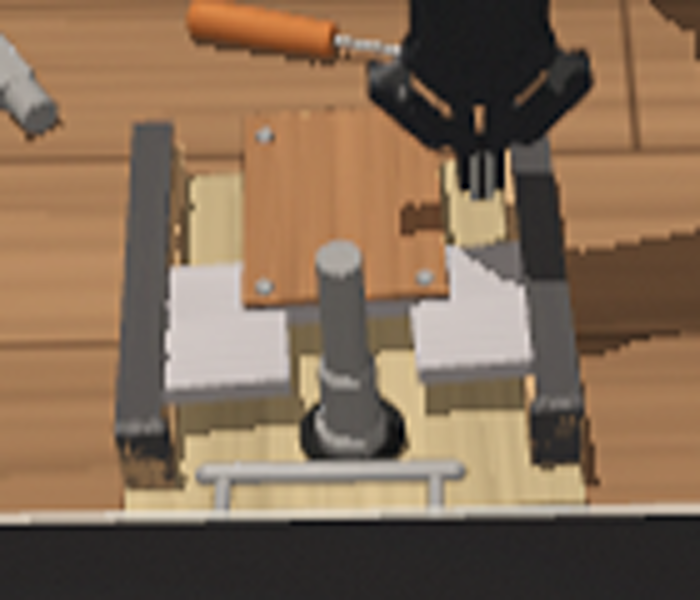

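>>> {"fn": "play_rows", "kwargs": {"motion": [0,0,0,-2.5,0,0,0,0,0,0,-4.1,0,0,0,0,0,0,-4.1,0,0,0,0,0.4,0.02,-4.1,0,0,0,0,0.8,0.05,-4.1,0,0,0]}}

```text
clock: 31.7
position: [538.6, -44.7, 37.0]
ee_rot: [-0.028, 1.0, -0.001, 0.001]
contact_force: [0.4, -0.3, 0.4]
gripper_width: -0.1
```

>>> {"fn": "play_rows", "kwargs": {"motion": [0,0.4,0.02,0,0,0,0,0,0.8,0.04,0,0,0,0,0,1.2,0.07,0,0,0,0,0,1.6,0.09,0,0,0,0,0,1.6,0.09,0,0,0,0]}}

```text
clock: 32.33
position: [551.5, -43.7, 36.1]
ee_rot: [-0.028, 1.0, -0.001, -0.002]
contact_force: [-5.6, 0.5, 1.9]
gripper_width: 0.1
```

```bash
python3 lk.py s25
```

```text
t 32.325 pos [551.5 -43.7  36.1] J [ 0.21  0.49 -0.4   0.   -0.69 -1.73] F [-5.6  0.5  1.9] T [0.19 1.45 0.01] w 0.1
tool z [-0.004 -0.002 -1.   ] tilt 0.26 head -156.69 tool y [-0.055  0.998 -0.002] yaw y 3.17 grasp [551.6 -43.6  54.8]
chest tcp [-31.4  79.8] Fx -5.6
L far 68.5 near -18.6
R far 61.0 near -18.1
```

>>> {"fn": "play_rows", "kwargs": {"motion": [0,-1.7,-0.1,0,0,0,0,0,-1.8,-0.1,5,0,0,0,0,-1.6,-5,5,0,0,0,0,-1.2,-11,5,0,0,0,0,-0.9,-16,5,0,0,0]}}

```text
clock: 33.0
position: [545.7, -205.3, 87.1]
ee_rot: [-0.028, 1.0, -0.001, 0.002]
contact_force: [1.4, 0.0, 0.2]
gripper_width: 0.1
```

>>> {"fn": "play_rows", "kwargs": {"motion": [0,0,0,0,0,0,0,0,0,0,-1,0,0,0]}}

```text
clock: 33.25
position: [545.5, -203.7, 76.7]
ee_rot: [-0.028, 1.0, -0.001, 0.002]
contact_force: [-0.2, 0.6, -0.8]
gripper_width: 0.2
```

```bash
python3 lk.py s26
```

```text
t 33.25 pos [ 545.5 -203.7   76.7] J [-0.08  0.47 -0.3   0.   -0.8  -1.44] F [-0.2  0.6 -0.8] T [0.01 0.02 0.05] w 0.2
tool z [ 0.004 -0.002 -1.   ] tilt 0.23 head -27.12 tool y [-0.055  0.998 -0.002] yaw y 3.18 grasp [ 545.4 -203.7   95.4]
chest tcp [-46.5 -79.7] Fx -0.2
L far 68.1 near -14.3
R far 62.3 near -18.3
```

View pics/s26.png

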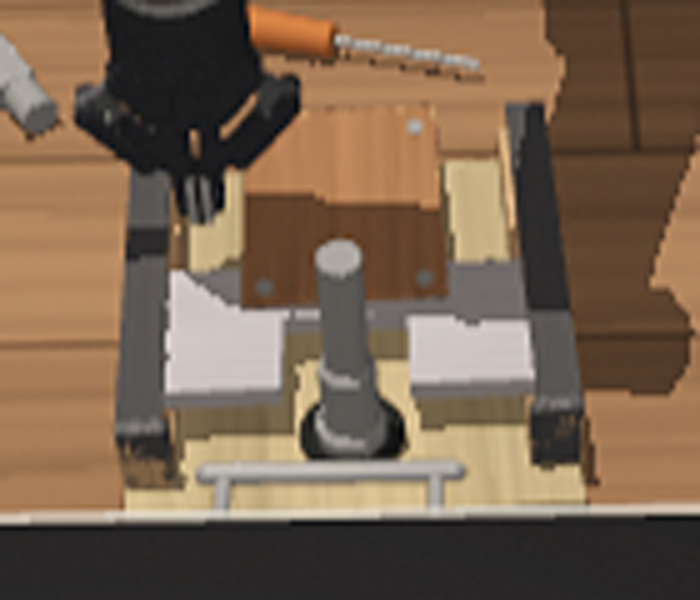

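>>> {"fn": "play_rows", "kwargs": {"motion": [0,0,0,-2.5,0,0,0,0,0,0,-4,0,0,0,0,0,0,-4,0,0,0,0,0.4,0.02,-4,0,0,0,0,0.8,0.05,-4,0,0,0]}}

```text
clock: 33.92
position: [553.7, -203.0, 37.1]
ee_rot: [-0.028, 1.0, -0.001, 0.001]
contact_force: [0.8, 0.6, 0.3]
gripper_width: 0.4
```

>>> {"fn": "play_rows", "kwargs": {"motion": [0,0.4,0.02,0,0,0,0,0,0.8,0.04,0,0,0,0,0,1.2,0.07,0,0,0,0,0,1.6,0.09,0,0,0,0,0,1.8,0.1,0,0,0,0]}}

```text
clock: 34.55
position: [567.5, -202.6, 36.2]
ee_rot: [-0.028, 1.0, -0.001, -0.003]
contact_force: [-6.8, -1.9, 5.1]
gripper_width: -0.2
```

```bash
python3 lk.py s27
```

```text
t 34.55 pos [ 567.5 -202.6   36.2] J [-0.07  0.55 -0.27  0.   -0.76 -1.44] F [-6.8 -1.9  5.1] T [-0.55  1.94  0.03] w -0.2
tool z [-0.007 -0.001 -1.   ] tilt 0.38 head -168.46 tool y [-0.055  0.998 -0.001] yaw y 3.16 grasp [ 567.6 -202.6   54.9]
chest tcp [-24.5 -79.9] Fx -6.9
L far 67.6 near -12.0
R far 73.2 near -13.8
```

>>> {"fn": "play_rows", "kwargs": {"motion": [0,-1.7,-0.1,0,0,0,0,0,-1.8,-0.1,5,0,0,0,0,-2,5,5,0,0,0,0,-2.4,11,5,0,0,0,0,-2.6,15.8,5,0,0,0]}}

```text
clock: 35.22
position: [544.8, -42.2, 86.8]
ee_rot: [-0.028, 1.0, -0.001, 0.001]
contact_force: [0.3, 0.4, -0.0]
gripper_width: 0.0
```

>>> {"fn": "play_rows", "kwargs": {"motion": [0,0,0,0,0,0,0,0,0,0,-1,0,0,0]}}

```text
clock: 35.48
position: [545.5, -43.9, 76.8]
ee_rot: [-0.028, 1.0, -0.001, 0.002]
contact_force: [0.2, 0.2, 1.0]
gripper_width: -0.0
```

```bash
python3 lk.py s28
```

```text
t 35.475 pos [545.5 -43.9  76.8] J [ 0.22  0.42 -0.38  0.   -0.77 -1.73] F [0.2 0.2 1. ] T [-0.02 -0.02  0.02] w -0.0
tool z [ 0.003 -0.001 -1.   ] tilt 0.19 head -19.71 tool y [-0.056  0.998 -0.001] yaw y 3.24 grasp [545.5 -43.9  95.5]
chest tcp [-37.4  79.9] Fx 0.3
L far 70.9 near -12.5
R far 73.4 near -6.0
```

Everything tracks as planned, with push forces around 6 to 7 N. Next push on the left end.

>>> {"fn": "play_rows", "kwargs": {"motion": [0,0,0,-2.5,0,0,0,0,0,0,-4,0,0,0,0,0,0,-4,0,0,0,0,0.4,0.02,-4,0,0,0,0,0.7,0.04,-4,0,0,0]}}

```text
clock: 36.15
position: [552.6, -43.6, 37.0]
ee_rot: [-0.028, 1.0, -0.001, 0.001]
contact_force: [-0.3, 0.4, 0.8]
gripper_width: -0.0
```

>>> {"fn": "play_rows", "kwargs": {"motion": [0,0.4,0.02,0,0,0,0,0,0.8,0.04,0,0,0,0,0,1.2,0.07,0,0,0,0,0,1.6,0.09,0,0,0,0,0,1.6,0.09,0,0,0,0]}}

```text
clock: 36.78
position: [565.3, -42.9, 36.0]
ee_rot: [-0.028, 1.0, -0.001, -0.002]
contact_force: [-5.5, 1.1, 2.9]
gripper_width: 0.3
```

```bash
python3 lk.py s29
```

```text
t 36.775 pos [565.3 -42.9  36. ] J [ 0.21  0.5  -0.36  0.   -0.71 -1.73] F [-5.5  1.1  2.9] T [ 0.21  1.35 -0.07] w 0.3
tool z [-0.005 -0.002 -1.   ] tilt 0.29 head -157.72 tool y [-0.055  0.998 -0.002] yaw y 3.17 grasp [565.4 -42.8  54.7]
chest tcp [-17.6  79.8] Fx -5.4
L far 81.3 near -5.0
R far 77.0 near -4.4
```

View pics/s29.png

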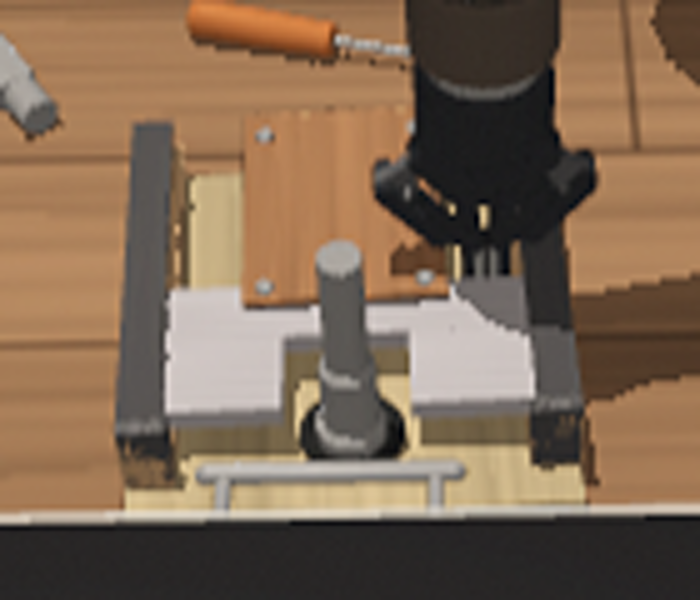

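>>> {"fn": "play_rows", "kwargs": {"motion": [0,-1.6,-0.1,0,0,0,0,0,-1.7,-0.1,5,0,0,0,0,-1.5,-5,5,0,0,0,0,-1.1,-11,5,0,0,0,0,-0.8,-16,5,0,0,0]}}

```text
clock: 37.45
position: [560.4, -204.5, 87.0]
ee_rot: [-0.028, 1.0, -0.001, 0.001]
contact_force: [0.5, -0.8, -0.4]
gripper_width: -0.1
```

>>> {"fn": "play_rows", "kwargs": {"motion": [0,0,0,0,0,0,0,0,0,0,-1,0,0,0]}}

```text
clock: 37.7
position: [560.3, -202.9, 76.7]
ee_rot: [-0.028, 1.0, -0.001, 0.001]
contact_force: [-0.7, 0.5, 0.1]
gripper_width: 0.2
```

```bash
python3 lk.py s30
```

```text
t 37.7 pos [ 560.3 -202.9   76.7] J [-0.08  0.48 -0.26  0.   -0.82 -1.44] F [-0.7  0.5  0.1] T [ 0.04 -0.03  0.05] w 0.2
tool z [ 0.003 -0.002 -1.   ] tilt 0.2 head -29.28 tool y [-0.056  0.998 -0.002] yaw y 3.18 grasp [ 560.3 -202.8   95.4]
chest tcp [-31.6 -79.7] Fx -0.7
L far 80.7 near -1.1
R far 78.4 near -4.3
```

>>> {"fn": "play_rows", "kwargs": {"motion": [0,0,0,-2.5,0,0,0,0,0,0,-4,0,0,0,0,0,0,-4,0,0,0,0,0.4,0.02,-4,0,0,0,0,0.7,0.04,-4,0,0,0]}}

```text
clock: 38.38
position: [567.7, -202.3, 37.1]
ee_rot: [-0.028, 1.0, -0.001, 0.001]
contact_force: [0.7, -0.5, -0.1]
gripper_width: -0.3
```

>>> {"fn": "play_rows", "kwargs": {"motion": [0,0.4,0.02,0,0,0,0,0,0.8,0.04,0,0,0,0,0,1.2,0.07,0,0,0,0,0,1.6,0.09,0,0,0,0,0,1.7,0.1,0,0,0,0]}}

```text
clock: 39.0
position: [580.6, -202.0, 36.2]
ee_rot: [-0.028, 1.0, -0.001, -0.003]
contact_force: [-7.7, -1.6, 4.9]
gripper_width: 0.4
```

```bash
python3 lk.py s31
```

```text
t 39.0 pos [ 580.6 -202.    36.2] J [-0.07  0.57 -0.24  0.   -0.77 -1.45] F [-7.7 -1.6  4.9] T [-0.54  2.02  0.03] w 0.4
tool z [-0.006 -0.001 -1.   ] tilt 0.38 head -167.59 tool y [-0.055  0.998 -0.001] yaw y 3.16 grasp [ 580.7 -201.9   54.9]
chest tcp [-11.4 -80. ] Fx -7.8
L far 83.6 near 2.1
R far 86.9 near 0.8
```

>>> {"fn": "play_rows", "kwargs": {"motion": [0,-1.7,-0.1,0,0,0,0,0,-1.8,-0.1,5,0,0,0,0,-2,5,5,0,0,0,0,-2.4,11,5,0,0,0,0,-2.6,15.8,5,0,0,0]}}

```text
clock: 39.67
position: [557.8, -41.5, 86.8]
ee_rot: [-0.028, 1.0, -0.001, 0.001]
contact_force: [0.4, -1.4, 0.4]
gripper_width: 0.2
```

>>> {"fn": "play_rows", "kwargs": {"motion": [0,0,0,0,0,0,0,0,0,0,-1,0,0,0]}}

```text
clock: 39.92
position: [558.5, -43.2, 76.8]
ee_rot: [-0.028, 1.0, -0.001, 0.002]
contact_force: [0.2, -0.8, -0.4]
gripper_width: -0.1
```

```bash
python3 lk.py s32
```

```text
t 39.925 pos [558.5 -43.2  76.8] J [ 0.21  0.43 -0.35  0.   -0.78 -1.73] F [ 0.2 -0.8 -0.4] T [ 0.    0.01 -0.03] w -0.1
tool z [ 0.003 -0.001 -1.   ] tilt 0.19 head -19.59 tool y [-0.057  0.998 -0.001] yaw y 3.24 grasp [558.5 -43.2  95.5]
chest tcp [-24.4  79.8] Fx 0.2
L far 82.9 near 1.4
R far 88.7 near 5.5
```

View pics/s32.png

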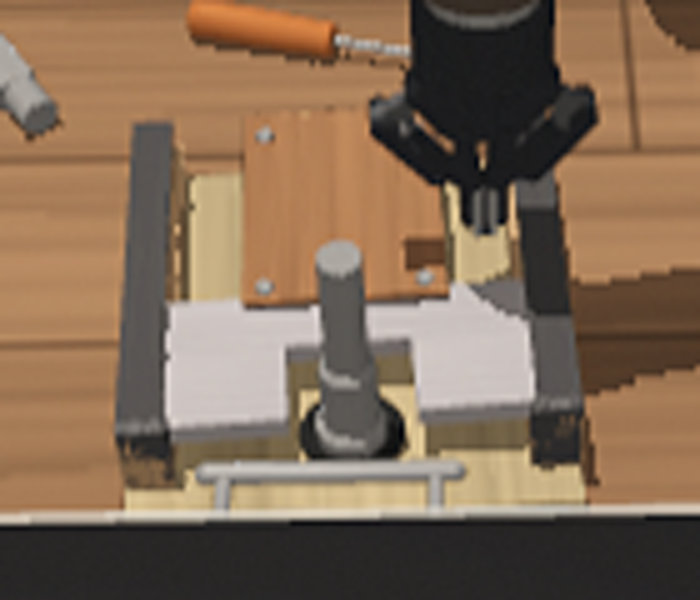

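>>> {"fn": "play_rows", "kwargs": {"motion": [0,0,0,-2.5,0,0,0,0,0,0,-4,0,0,0,0,0,0,-4,0,0,0,0,0.4,0.02,-4,0,0,0,0,0.7,0.04,-4,0,0,0]}}

```text
clock: 40.6
position: [565.6, -42.9, 37.1]
ee_rot: [-0.028, 1.0, -0.001, 0.001]
contact_force: [-1.4, 0.1, -0.2]
gripper_width: 0.2
```

>>> {"fn": "play_rows", "kwargs": {"motion": [0,0.3,0.02,0,0,0,0,0,0.6,0.04,0,0,0,0,0,0.9,0.05,0,0,0,0,0,1.1,0.06,0,0,0,0,0,1.1,0.06,0,0,0,0]}}

```text
clock: 41.22
position: [572.4, -42.4, 35.8]
ee_rot: [-0.028, 1.0, -0.001, -0.003]
contact_force: [-7.4, 0.9, 4.7]
gripper_width: 0.2
```

```bash
python3 lk.py s33
```

```text
t 41.225 pos [572.4 -42.4  35.8] J [ 0.21  0.51 -0.35  0.   -0.72 -1.72] F [-7.4  0.9  4.7] T [0.45 1.9  0.01] w 0.2
tool z [-0.006 -0.002 -1.   ] tilt 0.39 head -163.54 tool y [-0.055  0.998 -0.002] yaw y 3.17 grasp [572.5 -42.4  54.5]
chest tcp [-10.5  79.8] Fx -7.4
L far 87.7 near 2.2
R far 88.6 near 5.1
```

>>> {"fn": "play_rows", "kwargs": {"motion": [0,0.15,0.01,0,0,0,0,0,0.3,0.02,0,0,0,0,0,0.3,0.02,0,0,0,0]}}

```text
clock: 41.65
position: [572.4, -42.6, 35.5]
ee_rot: [-0.027, 1.0, -0.001, -0.007]
contact_force: [-12.3, 2.5, 8.3]
gripper_width: 0.2
```

>>> {"fn": "play_rows", "kwargs": {"motion": [0,0.15,0.01,0,0,0,0,0,0.3,0.02,0,0,0,0,0,0.3,0.02,0,0,0,0]}}

```text
clock: 42.02
position: [572.4, -42.7, 35.4]
ee_rot: [-0.027, 1.0, -0.001, -0.01]
contact_force: [-18.1, 2.5, 11.9]
gripper_width: -0.2
```

```bash
python3 lk.py s34
```

```text
t 42.025 pos [572.4 -42.7  35.4] J [ 0.21  0.52 -0.33 -0.   -0.74 -1.72] F [-18.1   2.5  11.9] T [0.85 4.91 0.04] w -0.2
tool z [-0.019 -0.003 -1.   ] tilt 1.13 head -170.75 tool y [-0.054  0.999 -0.002] yaw y 3.09 grasp [572.7 -42.7  54.1]
chest tcp [-10.5  79.5] Fx -18.0
L far 88.1 near 2.3
R far 87.5 near 6.5
```

The left end has stopped moving at 18 N while square, so it is on its stop. Now the right end.

>>> {"fn": "play_rows", "kwargs": {"motion": [0,-2.3,-0.1,0,0,0,0,0,-2.3,-0.1,5,0,0,0,0,-2,-5,5,0,0,0,0,-1.7,-11,5,0,0,0,0,-1.4,-16,5,0,0,0]}}

```text
clock: 42.7
position: [568.2, -203.6, 86.8]
ee_rot: [-0.028, 1.0, -0.001, 0.001]
contact_force: [0.6, 0.9, -1.1]
gripper_width: 0.1
```

>>> {"fn": "play_rows", "kwargs": {"motion": [0,0,0,0,0,0,0,0,0,0,-1,0,0,0]}}

```text
clock: 42.95
position: [568.2, -201.9, 76.6]
ee_rot: [-0.028, 1.0, -0.001, 0.001]
contact_force: [-0.4, 0.7, 0.0]
gripper_width: -0.0
```

```bash
python3 lk.py s35
```

```text
t 42.95 pos [ 568.2 -201.9   76.6] J [-0.07  0.49 -0.24  0.   -0.83 -1.44] F [-0.4  0.7  0. ] T [ 0.08 -0.01  0.  ] w -0.0
tool z [ 0.003 -0.002 -1.   ] tilt 0.19 head -30.57 tool y [-0.056  0.998 -0.002] yaw y 3.19 grasp [ 568.2 -201.9   95.3]
chest tcp [-23.7 -79.2] Fx -0.4
L far 87.0 near 6.4
R far 88.6 near 6.3
```

View pics/s35.png

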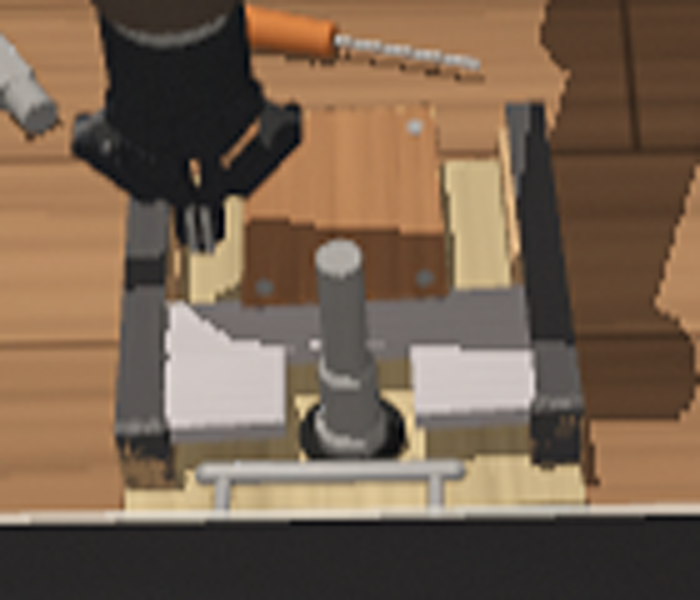

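>>> {"fn": "play_rows", "kwargs": {"motion": [0,0,0,-2.5,0,0,0,0,0,0,-4,0,0,0,0,0,0,-4,0,0,0,0,0.4,0.02,-4,0,0,0,0,0.7,0.04,-4,0,0,0]}}

```text
clock: 43.62
position: [575.6, -201.5, 37.2]
ee_rot: [-0.028, 1.0, -0.001, 0.001]
contact_force: [0.0, 1.0, -0.4]
gripper_width: -0.4
```

>>> {"fn": "play_rows", "kwargs": {"motion": [0,0.3,0.02,0,0,0,0,0,0.6,0.04,0,0,0,0,0,0.9,0.05,0,0,0,0,0,0.9,0.05,0,0,0,0]}}

```text
clock: 44.12
position: [581.1, -201.1, 36.0]
ee_rot: [-0.028, 1.0, -0.0, -0.003]
contact_force: [-5.2, -0.8, 3.4]
gripper_width: 0.3
```

>>> {"fn": "play_rows", "kwargs": {"motion": [0,0.15,0.01,0,0,0,0,0,0.3,0.02,0,0,0,0,0,0.3,0.02,0,0,0,0]}}

```text
clock: 44.5
position: [581.1, -201.1, 36.0]
ee_rot: [-0.027, 1.0, -0.0, -0.006]
contact_force: [-10.4, -0.1, 8.2]
gripper_width: -0.4
```

>>> {"fn": "play_rows", "kwargs": {"motion": [0,0.15,0.01,0,0,0,0,0,0.3,0.02,0,0,0,0,0,0.3,0.02,0,0,0,0]}}

```text
clock: 44.88
position: [581.1, -201.1, 35.9]
ee_rot: [-0.027, 1.0, 0.0, -0.009]
contact_force: [-16.2, -0.4, 12.0]
gripper_width: -0.0
```

```bash
python3 lk.py s36
```

```text
t 44.875 pos [ 581.1 -201.1   35.9] J [-0.07  0.57 -0.23  0.   -0.79 -1.45] F [-16.2  -0.4  12. ] T [-0.09  4.47 -0.01] w -0.0
tool z [-0.018 -0.    -1.   ] tilt 1.03 head -179.86 tool y [-0.054  0.999  0.001] yaw y 3.09 grasp [ 581.4 -201.1   54.6]
chest tcp [-10.8 -79.1] Fx -16.2
L far 87.0 near 4.8
R far 88.7 near 1.1
```

Both ends stop at the same tool position (-10.5 and -10.8 mm in the chest frame) at under 20 N. I'll back off and check both edges with the wrist camera.

>>> {"fn": "play_rows", "kwargs": {"motion": [0,-2.3,-0.1,0,0,0,0,0,-2.3,-0.1,5,0,0,0,0,-4,2,10,0,0,0,0,-6,6,14,0,0,0,0,-7,8,17,0,0,0]}}

```text
clock: 45.55
position: [519.3, -119.4, 208.5]
ee_rot: [-0.028, 1.0, -0.001, 0.002]
contact_force: [0.2, 0.6, -0.1]
gripper_width: -0.1
```

>>> {"fn": "play_rows", "kwargs": {"motion": [0,0,0,0,0,0,0,0,0,0,0,0,0,0,0,0,0,0,0,0,0]}}

```text
clock: 45.92
position: [519.2, -121.1, 204.7]
ee_rot: [-0.028, 1.0, -0.001, -0.001]
contact_force: [-0.1, 0.5, -0.8]
gripper_width: 0.2
```

Run:
```python
from meas import *
from st import st
from fitT import fitT
s=st()
k=K("wrist"); im,d=arm.get_image("wrist"); save("w37",im); P=cloud("wrist",d,k); slot(P); edges(P)
im,d=arm.get_image("scene"); save("s37",im,1.5)
m=arm.outline_of("spindle","scene"); Q=cloud("scene",d)[m[0]["mask"]]; Q=Q[(abs(Q[:,0]-658)<50)&(abs(Q[:,1]+118)<50)&(Q[:,2]>20)&(Q[:,2]<170)]; fitT(Q,[657,-118,18])
for th,z in (("lead_left",47),("lead_right",47)):
    for x in arm.place_of(th,"scene")[:1]: w=ray("scene",x["uv"],z); print(th,round(x["confidence"],2),w.round(1),toC(w).round(1))
```

```text
t 45.925 pos [ 519.2 -121.1  204.7] J [ 0.08  0.25 -0.26  0.   -1.06 -1.59] F [-0.1  0.5 -0.8] T [0.   0.01 0.04] w 0.2
tool z [-0.002 -0.002 -1.   ] tilt 0.16 head -146.62 tool y [-0.055  0.998 -0.001] yaw y 3.15 grasp [ 519.2 -121.1  223.4]
-140 Llip in 101.0 cover L 57.7 cover R -57.3 Rlip in -100.4
-120 Llip in 100.9 cover L 57.7 cover R -57.3 Rlip in -100.6
-100 Llip in 101.0 cover L 57.7 cover R -57.4 Rlip in -100.7
-80 Llip in 100.8 cover L 57.7 cover R -57.5 Rlip in -100.7
-60 Llip in 101.0 cover L 57.5 cover R -57.7 Rlip in -100.7
-40 Llip in 100.9 cover L 57.7 cover R -57.4 Rlip in -100.7
-20 Llip in 101.0 cover L 57.6 cover R -57.5 Rlip in -100.8
L [(np.int64(64), np.float64(-0.4), np.float64(54.4)), (np.int64(68), np.float64(-0.3), np.float64(53.4)), (np.int64(72), np.float64(-0.4), np.float64(46.1)), (np.int64(76), np.float64(-0.1), np.float64(44.0)), (np.int64(80), np.float64(-0.5), np.float64(42.7)), (np.int64(84), np.float64(-0.5), np.float64(43.2)), (np.int64(88), np.float64(-0.3), np.float64(43.7)), (np.int64(92), np.float64(-0.3), np.float64(44.9)), (np.int64(96), np.float64(-0.5), np.float64(46.7))]
R [(np.int64(-96), np.float64(-0.5), np.float64(51.4)), (np.int64(-92), np.float64(-0.6), np.float64(49.8)), (np.int64(-88), np.float64(-0.6), np.float64(45.9)), (np.int64(-84), np.float64(-0.6), np.float64(44.1)), (np.int64(-80), np.float64(-0.4), np.float64(43.6)), (np.int64(-76), np.float64(-0.5), np.float64(43.3)), (np.int64(-72), np.float64(-0.6), np.float64(42.8)), (np.int64(-68), np.float64(-0.5), np.float64(43.7)), (np.int64(-64), np.float64(-0.8), np.float64(45.3))]
foot [ 657.8 -119.2   19. ] tilt xy deg [ 0.08 -0.11] n 461 res [-2.27 -0.71 -0.01  0.94  2.87]
lead_left 0.72 [670.  -8.  47.] [ 88.9 108.6]
lead_right 0.74 [ 681.3 -222.5   47. ] [  88.1 -106.1]
```

View pics/w37.png

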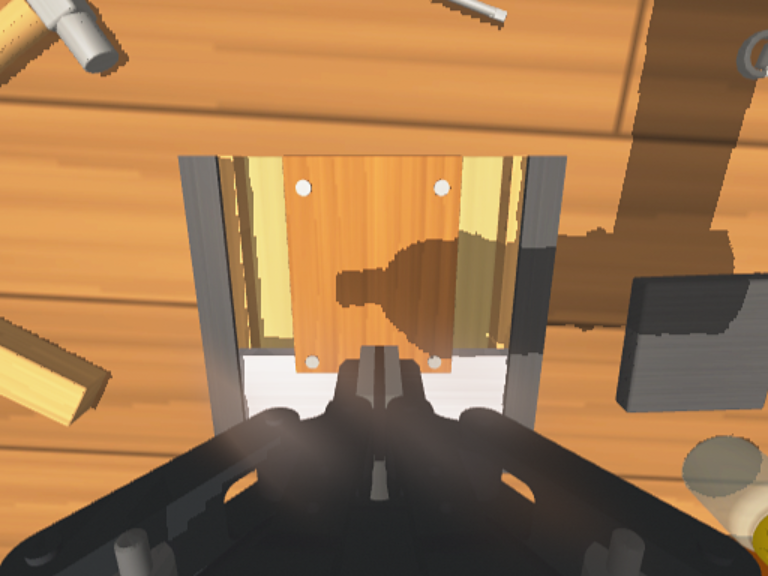

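View pics/s37.png

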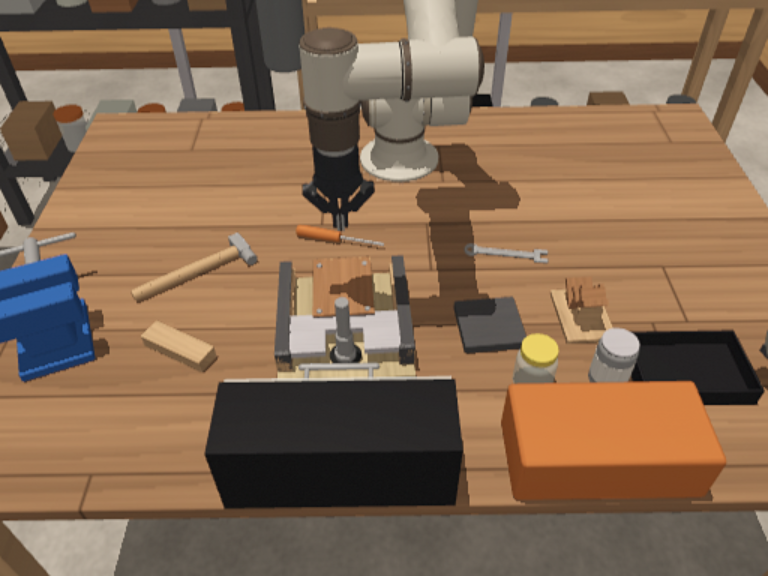

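Run:
```python
from st import *
st(); print(arm.job_done())
```

```text
t 46.175 pos [ 519.5 -121.   205.5] J [ 0.08  0.25 -0.26  0.   -1.06 -1.59] F [-0.2  0.2  0.7] T [ 0.02 -0.04 -0.01] w 0.0
tool z [-0.001 -0.002 -1.   ] tilt 0.1 head -117.28 tool y [-0.055  0.998 -0.002] yaw y 3.17 grasp [ 519.5 -120.9  224.2]
the job is handed in; nothing more can be done
None
```

The spindle is standing on the rubber pad, the shutter looks fully home at both ends, and I handed the job in at 46 s of the 72 s allowed.

- **Plate:** I lifted the spindle out of the rest and stood it on the dark plate. It stood free for well over a second, with a fitted tilt of about 0.1° or less. I then took it again from straight above.
- **Pad:** It stands at about (657.9, −117.6) mm, roughly 0.5 mm from the pad centre I measured. The last check, after the shutter was closed, showed it still upright to about 0.1°.
- **Shutter:** I pushed left and right in turn, eight pushes in all, with one end ahead by no more than about 8 mm. Force along the shutter was about 5 to 8 N while it slid. At the end each side stayed put under 16 to 18 N at the same tool position. The near edge measured −0.3 to −0.6 mm from home on both sides, square to within about 0.2 mm, which is inside the calibration error.

Two things did not go cleanly or did not agree:
- **Joint limits:** While I was turning the spindle upright in the air, joint 6 and then joint 5 came up against their range limits and the moves were cut short. I turned the tool to a different heading and went on. Nothing touched.
- **Far edge:** The detector put the shutter's far corners at 88.9 and 88.1 mm instead of 90 mm. It also placed them 6 to 9 mm too far out sideways, so I trusted the wrist depth and the stop contact instead.

In the last picture the jar, can, wrench, hammer and offcut looked unmoved.

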